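# Slide the battery box to the marking stop and start the marker

## Task

Push the heavy battery box low down on its black skid, so that it slides without tipping, until its plate side sits flat against the steel stop bar of the marking station, centred in the yellow outline. Only then press the green start button. Do not grasp or lift the box or touch its carrying handle, leave the red button and the other things alone, and finish clear of everything.

Things in the scene. Friction and masses are not known exactly. Their poses are not given: they have to be found in the camera images.
- box: Battery box, 1.6 to 2.5 kg, loose: upright blue part 64 mm deep (own x), 134 wide (y), 152 tall, on a black skid 140 wide, 30 high that sticks out 50 mm behind it as a tongue of full width. Origin: under the middle of the upright part, z up; the skid spans x -85 to +35 mm. +x points to the side with the aluminium plate. Sliding takes 8 to 18 N. Pushed on the skid it slides; pushed above 60 mm it can tip.
- carry_handle: Black carrying handle (70 mm wide) fixed on top of the box, a bar 12 mm thick along the box's y, top 186 mm above the bench; origin at the middle of the box's top face, bar 12 mm to the box's -x side. Not to be used.
- box_front (a point): Centre of the lower edge of the box's +x face (the side with the aluminium plate), 35 mm from the box's origin, at bench height.
- box_back (a point): Middle of the upright rear face of the skid's tongue, 85 mm from the box's origin on its -x side, 15 mm above the bench: where to push, in the box's +x direction.
- marker: Marking station, fixed: white housing 220 x 200 mm, 200 mm tall, black lens on its front. Origin at bench level, z up; its front faces its own -x. In front stands a steel stop bar 160 mm wide, 45 mm tall; the lens (61 to 129 mm high) stays 12 mm behind the bar's face. A yellow outline painted flat on the bench shows the box's place at the bar.
- stop_face (a point): Centre of the front face of the steel stop bar at bench height, 140 mm to the -x side of the station's origin; axes as the station's: +x points into the bar (the direction the box travels), y along the bar. Seated means box_front here, box x along this x.
- start (a joint): Travel of the green start button: 0 up, 0.006 m fully down; it springs back. Fully down takes 5 N; it counts as pressed beyond 0.004 m.
- start_top (a point): Centre of the top of the green start button (32 mm diameter) on a yellow 70 x 70 x 40 mm fixed block; it is pressed straight down.
- halt (a joint): Travel of the red button: 0 up, 0.006 m fully down; springs back. Not to be pressed.
- halt_top (a point): Centre of the top of the red button (32 mm diameter) on a like yellow block, at least 70 mm from the green one.
- cleaner: White bottle with blue cap, 56 mm diameter, 150 mm tall, standing; origin under its centre. Leave alone.
- parts_bin: Empty open yellow bin 90 x 160 x 70 mm tall; origin under its centre. Leave alone.
- tape: Brown ring (tape core) 90 mm across, 24 mm high, lying flat; origin under its centre. Leave alone.
- driver: Screwdriver with red handle lying along its own x axis; about 30 mm high. Leave alone.
- bracket: Aluminium angle bracket 60 x 40 mm, 50 mm high; origin under its centre. Leave alone.
- jar: Amber jar with black lid, 56 mm diameter, 70 mm tall; origin under its centre. Leave alone.
There are look-alikes about, which are no part of the job. Leave any orange look-alike of the box alone.

How it is judged:
By the outcome, as a careful person would: the job done as asked, in the order asked, and still so for the second after the job is handed in, with the robot touching nothing.
It also fails if it takes over 59 s, if anything falls off the work surface, if the arm or the gripper's body presses on something with over 40 N, if the wrist force passes 120 N, or if a joint passes its speed limit or range.

## Robot

A 7-joint arm with a two-finger parallel gripper is mounted at the origin on the work surface. World frame = base frame: x ahead of the robot, y to its left, z up, the work surface at z = 0. Lengths are in m, angles in rad, forces in N, time in s.
With the tool pointing down it reaches from about 0.35 to 0.9 m from the base axis. Payload 8.1 kg.
Tool frame: the origin (TCP) lies midway between the tips of the shut fingers; the grasp point (between the pads) lies 19 mm behind it; z points along the fingers, y is the direction in which the jaws open and shut (so a half turn about z gives the same grasp; the last joint's range is limited). The gripper opens to 85 mm and grips with 20 to 120 N. Pads are 22 mm wide; open, the fingers measure 114 mm over their backs; the gripper's body (76 mm by 85 mm) begins 54 mm behind the grasp point. The pads swing forward as they close: fully open they stand 13 mm farther back than shut.
Start: joints at [1.045, 0.434, 0.025, 1.573, -0.012, 1.134, -0.075], TCP at [0.256, -0.57, 0.196] pointing down, gripper open.
Joint ranges: [-2.62, 2.62], [-0.44, 2.09], [-1.27, 1.32], [0.08, 2.57], [-1.32, 4.46], [0.12, 2], [-2.74, 2.74]. Speed limits (rad/s): [2.22, 2.22, 3.01, 3.01, 3.14, 3.14, 3.14].

## Interface

Orientations are given as a unit quaternion [x, y, z, w].
In Python, from station import r gives the robot as it stands.
- The arm moves only by the tool carry_out, never from a script. Its argument "series" is a list of rows, each an object with "delta_rot": the turn, a rotation vector about the tool's x, y, z in rad, a list of three; "slide": the shift along the tool's x, y, z in m, a list of three; "grip": the finger opening in m, from 0 to 0.0854. A call has 1 to 20 rows; each row shifts and turns the commanded pose from where the row before left it, along the tool's axes as they then stand; what a row does not reach is not made up. A row lasts 1/10 s, in which the tool goes at most 50 mm and 8.59 degrees, less where a joint would pass 70% of its speed; a pose out of reach is approached as far as the arm can. A call with a gripper value outside its range is refused whole. The fingers move at their own pace and stop on an object; "force" is the grip in N (left out, the last holds). Time passes only in rows, so rows that do not move let the fingers close. It gives the time, the measured TCP pose, the force and the opening at its end, in the units of the state.
- r.sense(): the state, without advancing time (a new reading comes with each control period).
- r.camera(name): name is "side" or "top"; returns the picture (384x512x3 uint8, red, green, blue); there is no depth.
- r.camera_info(name): a dict with "intrinsics" (3x3 intrinsics, pixels), "cam_to_world" (4x4, takes a point from camera to world coordinates). Camera axes: x right, y up, looking along -z (the intrinsics and any distortion apply to the point x, -y, -z); pixel columns grow to the right and rows downward; lengths in m; the calibration is good to about 2 mm. A picture is of the moment at which its call begins. camera_info takes no time and is no camera call.
- r.finish_job(): hands the job in, once; it reports no verdict.
Trained networks look in the newest picture that a camera, given by its name, has taken for a name from the list of things; names that differ only in an ending like _2 or _b are one class to them, and where a whole thing is asked for, a point or a joint stands for the part that bears it (a point fixed in the world has none). Each returns a list of dicts, best first, with "conf" (0 to 1); they miss things now and then, are a little off and sometimes report something else, mostly with a low value. They report only what shows in the picture. A call takes as long as a camera call. They do not tell look-alikes from the thing itself.
- r.trace(label, camera): "mask" (384x512 bool, what is visible of it) and "centre" ([column, row] in pixels, amid what is visible of it).
The state is a dict: "time": time; "joint_pos": joint angles; "qd": joint speeds; "effort": joint torques, N m; "tool_pos": TCP position; "tool_rot": TCP orientation; "force": force on the tool from outside, world axes, zero at the start; "ft_torque": the same for the moment, N m; "grip_width": finger opening in m.
Only numpy, scipy, OpenCV 4.12 (cv2) and the standard library are available. Lean on these libraries where they do the work, as an engineer would, in place of code of your own. Each camera call takes 0.05 s, during which the arm holds its last target.

## Working session

There is one attempt and no reset: what is moved stays moved. The work goes in short steps, Python scripts to look and compute and a tool call to move; the robot and the scene stay as the last step left them, time stands still between calls to the robot, and variables do not carry over. Pictures are saved under pics/ and viewed, and the job is handed in when it is done.

Besides the shell and the picture viewer there is one more tool, called after "Call:" by a JSON object that holds its "fn" and its "kwargs". carry_out: Moves the arm, as the interface text tells. Its arguments: {"type":"object","properties":{"series":{"type":"array","items":{"type":"object","properties":{"delta_rot":{"type":"array","items":{"type":"number"}},"slide":{"type":"array","items":{"type":"number"}},"grip":{"type":"number"}}}},"force":{"type":"number"}},"required":["series"]}

```bash
mkdir -p pics; ls; python3 - <<'E'
from station import r
import cv2,numpy as np
for n in("side","top"):
    im=r.camera(n); cv2.imwrite(f"pics/{n}0.png",im[:,:,::-1])
    print(n,r.camera_info(n))
s=r.sense();print(s)
E
```

```text
pics
side {'intrinsics': array([[416.78568766,   0.        , 263.78137454],
       [  0.        , 416.78568766, 189.56213069],
       [  0.        ,   0.        ,   1.        ]]), 'cam_to_world': array([[-0.99989313,  0.00149152, -0.01454319,  0.52517081],
       [-0.01240488, -0.61296547,  0.79001231,  0.91170496],
       [-0.00773615,  0.79010829,  0.61291846,  0.85701378],
       [ 0.        ,  0.        ,  0.        ,  1.        ]])}
top {'intrinsics': array([[452.82597116,   0.        , 257.54225142],
       [  0.        , 452.82597116, 196.43844946],
       [  0.        ,   0.        ,   1.        ]]), 'cam_to_world': array([[-0.02092554,  0.99127062, -0.13017174,  0.3842759 ],
       [-0.99963849, -0.02294301, -0.01401808, -0.05827649],
       [-0.01688224,  0.12983134,  0.99139236,  1.34914229],
       [ 0.        ,  0.        ,  0.        ,  1.        ]])}
{'time': 0.1, 'joint_pos': array([ 1.04540298,  0.43512488,  0.02498413,  1.57401213, -0.01161603,
        1.13403142, -0.07514332]), 'qd': array([-0.00103206, -0.00073248,  0.00100543, -0.00323549,  0.00105379,
       -0.00056516, -0.002436  ]), 'effort': array([ 2.62697293e-03, -6.71754098e+01,  1.02792822e+00, -3.16902173e+01,
        1.57436554e-02,  7.16410650e-03,  6.90309412e-05]), 'tool_pos': array([ 0.25617749, -0.56951848,  0.19541995]), 'tool_rot': array([ 9.77752107e-01,  2.09762497e-01, -2.07870847e-04, -6.84401902e-04]), 'force': array([0.20254587, 0.39962105, 0.50207488]), 'ft_torque': array([ 0.01254286, -0.01695639,  0.03322604]), 'grip_width': 0.08566670562223064}
```

View pics/side0.png

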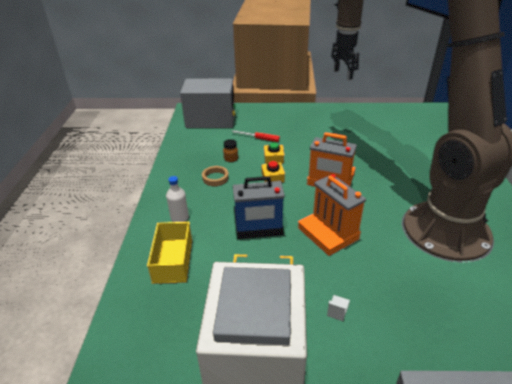

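View pics/top0.png

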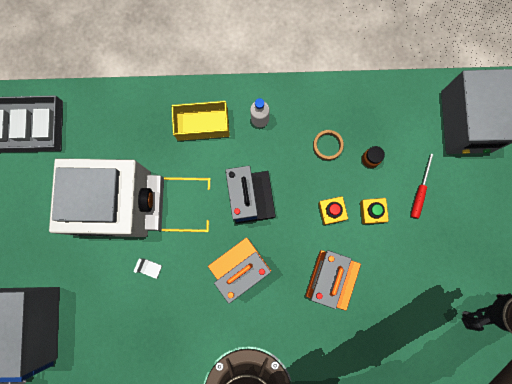

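Top view: blue box at (250,195), with its tongue to the right. The station is on the left, with the bar at (155,203) and the yellow outline from 160 to 210. Red button is at (334,210) and green at (376,210). The look-alikes for the box are the orange ones at (240,270) and (333,280). I choose the blue one. Next I measure.

```bash
cat > h.py <<'E'
import numpy as np,cv2
from station import r
from scipy.optimize import minimize
def P(n):
    ci=r.camera_info(n);return ci["intrinsics"],np.array(ci["cam_to_world"])
def proj(n,p):
    K,T=P(n);c=(np.asarray(p,float).reshape(-1,3)-T[:3,3])@T[:3,:3]
    c=c*[1,-1,-1];u=c@K.T;return u[:,:2]/u[:,2:]
def ray(n,uv,z):
    K,T=P(n);uv=np.asarray(uv,float).reshape(-1,2)
    d=np.c_[uv,np.ones(len(uv))]@np.linalg.inv(K).T*[1,-1,-1]@T[:3,:3].T
    o=T[:3,3];return o+d*((z-o[2])/d[:,2])[:,None]
def cub(x0,x1,y0,y1,z0,z1):
    return np.array([[x,y,z] for x in(x0,x1) for y in(y0,y1) for z in(z0,z1)])
BOX=[cub(-.032,.032,-.067,.067,.03,.152),cub(-.085,.035,-.07,.07,0,.03),cub(-.018,-.006,-.035,.035,.152,.186)]
def place(p,q):
    c,s=np.cos(q[2]),np.sin(q[2]);return p@np.array([[c,s,0],[-s,c,0],[0,0,1]])+[q[0],q[1],0]
def render(n,parts,q,S=4):
    m=np.zeros((384*S,512*S),np.uint8)
    for p in parts:
        u=proj(n,place(p,q));h=cv2.convexHull(((u+.5)*S).astype(np.int32));cv2.fillConvexPoly(m,h,255)
    return cv2.resize(m,(512,384),interpolation=cv2.INTER_AREA)/255.
def fit(masks,parts,q0,steps=(.02,.02,.1)):
    def f(q):
        e=0
        for n,m in masks.items():
            a=render(n,parts,q);e+=np.abs(a-m).sum()/m.sum()
        return e
    b=None
    for k in range(3):
        sx=np.array([q0]+[np.array(q0)+np.eye(3)[i]*steps[i]/(k*3+1) for i in range(3)])
        b=minimize(f,q0,method="Nelder-Mead",options=dict(initial_simplex=sx,xatol=2e-4,fatol=1e-4,maxiter=150));q0=b.x
    return b.x,b.fun
E
python3 - <<'E'
from h import *
im={n:r.camera(n) for n in("top","side")}
M={}
for n in im:
    for l in("box","marker","start_top","halt_top"):
        d=r.trace(l,n)
        for i,e in enumerate(d): print(n,l,round(e["conf"],2),np.round(e["centre"],1),e["mask"].sum(),np.round(ray(n,e["centre"],.045)[0],3), im[n][e["mask"]].mean(0).round())
        for i,e in enumerate(d): M[f"{n}_{l}_{i}"]=e["mask"]
np.savez("m0.npz",**M,im_top=im["top"],im_side=im["side"])
t=im["top"].astype(int)
y=(t[...,0]>150)&(t[...,1]>130)&(t[...,2]<90); y[:, :155]=0;y[:,225:]=0;y[:170]=0;y[245:]=0
yy,xx=np.nonzero(y);w=ray("top",np.c_[xx,yy],0)
np.save("yel.npy",w);print(len(w),w.min(0),w.max(0))
for c in sorted(set(xx)): print(c,yy[xx==c],end=' ')
E
```

```text
top box 0.85 [247.5 193.2] 2230 [ 0.566 -0.011  0.045] [ 99.  98. 100.]
top box 0.83 [333.2 279.4] 2196 [ 0.314 -0.249  0.045] [174. 139. 108.]
top box 0.56 [240.3 266.4] 2241 [0.356 0.013 0.045] [195. 163. 119.]
top box 0.49 [199.3 120.1] 1924 [0.789 0.129 0.045] [184. 169.  58.]
top marker 0.83 [107.4 198.8] 8316 [0.559 0.399 0.045] [171. 171. 166.]
top marker 0.67 [258.7 108.3] 433 [ 0.82  -0.049  0.045] [124. 131. 145.]
top start_top 0.17 [247.9 196.6] 2189 [ 0.556 -0.012  0.045] [ 99.  98. 100.]
top halt_top 0.46 [334.7 208.1] 110 [ 0.516 -0.262  0.045] [220.  65.  59.]
side box 0.82 [257.6 206.6] 2853 [ 0.562 -0.051  0.045] [59. 69. 78.]
side box 0.74 [330.8 160.5] 1895 [ 0.313 -0.301  0.045] [120.  85.  62.]
side box 0.63 [334.1 216.1] 3438 [ 0.337 -0.009  0.045] [141.  85.  44.]
side box 0.16 [274.  145.6] 33 [ 0.51  -0.399  0.045] [ 48. 147.  73.]
side marker 0.72 [213.6 175. ] 348 [ 0.713 -0.214  0.045] [118.  97.  65.]
side marker 0.59 [252.3 326.6] 12358 [0.564 0.364 0.045] [158. 159. 156.]
side start_top 0.46 [272.4 145.7] 46 [ 0.516 -0.398  0.045] [ 45. 132.  66.]
side 
[... 729 characters left out ...]
78 179 229 230 231] 188 [178 179 229 230 231] 189 [178 179 229 230 231] 190 [178 179 229 230 231] 191 [178 179 229 230 231] 192 [178 179 230 231] 193 [178 179 230 231] 194 [178 179 230 231] 195 [178 179 230 231] 196 [178 179 230 231] 197 [178 179 229 230 231] 198 [178 179 229 230 231] 199 [178 179 229 230 231] 200 [178 179 230 231] 201 [178 179 230 231] 202 [178 179 230 231] 203 [178 179 230 231] 204 [178 179 230 231] 205 [178 179 230 231] 206 [178 179 224 225 226 227 228 229 230 231] 207 [178 179 220 221 222 223 224 225 226 227 228 229 230] 208 [178 179 180 181 182 183 184 185 186 187 188 189 220 221 222 223 224 225
 226 227 228 229 230 231] 209 [178 180 181 182 183 184 185 186 187 188 189]
```

```bash
python3 - <<'E'
import cv2
a=cv2.imread("pics/top0.png")[150:250,130:400];cv2.imwrite("pics/crop_top.png",cv2.resize(a,None,fx=2.9,fy=2.9,interpolation=cv2.INTER_CUBIC))
a=cv2.imread("pics/side0.png")[120:300,190:370];cv2.imwrite("pics/crop_side.png",cv2.resize(a,None,fx=3,fy=3,interpolation=cv2.INTER_CUBIC))
E
```

```text
(no output)
```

View pics/crop_top.png

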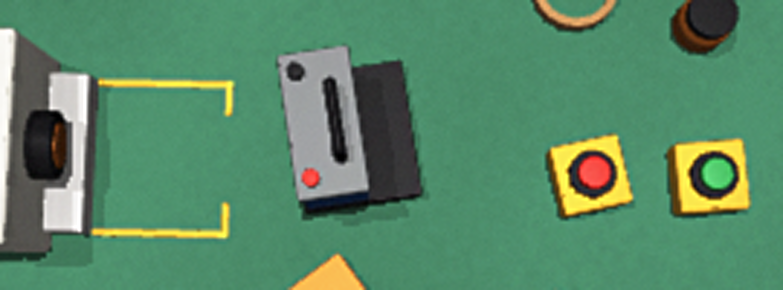

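View pics/crop_side.png

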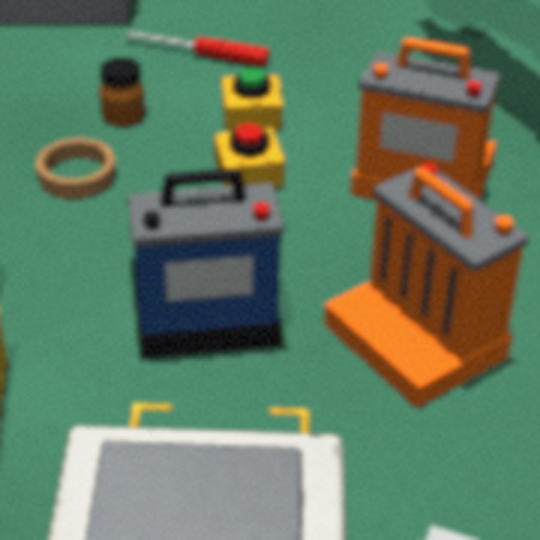

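The crops show the blue box's plate facing the station and its tongue facing the buttons. It's skewed by roughly 10°. Now I fit poses.

```bash
python3 - <<'E'
from h import *
m=np.load("m0.npz")
for ks in(("top","side"),("top",),("side",)):
    mm={n:m[f"{n}_box_0"].astype(float) for n in ks}
    q,f=fit(mm,BOX,np.array([.56,-.03,1.6]));print("box",ks,np.round(q,4),np.degrees(q[2]),f)
MK=[cub(-.11,.11,-.1,.1,0,.2),cub(-.14,-.11,-.08,.08,0,.045)]
for ks in(("top","side"),("top",)):
    mm={n:m[k].astype(float) for n,k in(("top","top_marker_0"),("side","side_marker_1")) if n in ks}
    q,f=fit(mm,MK,np.array([.56,.4,1.57]));print("mk",ks,np.round(q,4),np.degrees(q[2]),f,"stop",place(np.array([[-.14,0,0]]),q))
w=np.load("yel.npy");K=proj("top",w)
a=w[(K[:,1]>228)&(K[:,0]<205)];b=w[(K[:,1]<182)&(K[:,0]<205)]
for l in(a,b):
    p=np.polyfit(l[:,1],l[:,0],1);print("line x=",p,np.degrees(np.arctan(p[0])),"at y=.17:",np.polyval(p,.17))
e=w[(K[:,0]>205)];print("end y",e[:,1].min(),e[:,1].max(),w[:,1].max())
# buttons by colour
for n in("top","side"):
    t=m["im_"+n];h=cv2.cvtColor(t,cv2.COLOR_RGB2HSV)
    for nm,lo,hi,c in(("green",(60,150,60),(80,255,255),0),("red",(0,170,90),(6,255,255),0)):
        k=cv2.inRange(h,lo,hi);nn,_,st,ce=cv2.connectedComponentsWithStats(k)
        for i in range(1,nn):
            if 25<st[i,4]<400: print(n,nm,st[i],ce[i].round(1),ray(n,ce[i],.055)[0].round(4))
E
```

```text
box ('top', 'side') [0.5585 0.0042 1.6722] 95.80862381738375 0.10186702266690817
box ('top',) [0.5558 0.0041 1.6931] 97.00780141791591 0.026211201969577068
box ('side',) [5.5970e-01 4.0000e-04 1.6997e+00] 97.3880359978073 0.03983148113784596Traceback (most recent call last):
  File "<stdin>", line 9, in <module>
  File "h.py", line 32, in fit
    b=minimize(f,q0,method="Nelder-Mead",options=dict(initial_simplex=sx,xatol=2e-4,fatol=1e-4,maxiter=150));q0=b.x
    res = _minimize_neldermead(fun, x0, args, callback, bounds=bounds,
                               **options)
    fsim[j] = func(sim[j])
              ~~~~^^^^^^^^
    fx = function(np.copy(x), *(wrapper_args + args))
  File "h.py", line 27, in f
    a=render(n,parts,q);e+=np.abs(a-m).sum()/m.sum()
  File "h.py", line 21, in render
    u=proj(n,place(p,q));h=cv2.convexHull(((u+.5)*S).astype(np.int32));cv2.fillConvexPoly(m,h,255)
  File "h.py", line 7, in proj
    K,T=P(n);c=(np.asarray(p,float).reshape(-1,3)-T[:3,3])@T[:3,:3]
        ~^^^
  File "h.py", line 5, in P
    ci=r.camera_info(n);return ci["intrinsics"],np.array(ci["cam_to_world"])
ValueError: time passes only in moves, steps and waits
```

```bash
python3 - <<'E'
s=open("h.py").read()
s=s.replace("""    ci=r.camera_info(n);return ci["intrinsics"],np.array(ci["cam_to_world"])""","""    return CAL[n]""").replace("def P(n)","""CAL={n:(np.array(c["intrinsics"]),np.array(c["cam_to_world"])) for n in("top","side") for c in[r.camera_info(n)]}
def P(n)""")
open("h.py","w").write(s)
E
cat > b.py <<'E'
from h import *
print("t",r.sense()["time"])
m=np.load("m0.npz")
MK=[cub(-.11,.11,-.1,.1,0,.2),cub(-.14,-.11,-.08,.08,0,.045)]
for ks in(("top","side"),("top",)):
    mm={n:m[k].astype(float) for n,k in(("top","top_marker_0"),("side","side_marker_1")) if n in ks}
    q,f=fit(mm,MK,np.array([.56,.4,1.57]));print("mk",ks,np.round(q,4),np.degrees(q[2]),f,"stop",place(np.array([[-.14,0,0]]),q))
w=np.load("yel.npy");K=proj("top",w)
a=w[(K[:,1]>228)&(K[:,0]<205)];b=w[(K[:,1]<182)&(K[:,0]<205)]
for l in(a,b):
    p=np.polyfit(l[:,1],l[:,0],1);print("line x=",p,np.degrees(np.arctan(p[0])),"at y=.17:",np.polyval(p,.17))
e=w[(K[:,0]>205)];print("end y",e[:,1].min(),e[:,1].max(),w[:,1].max())
for n in("top","side"):
    t=m["im_"+n];h=cv2.cvtColor(t,cv2.COLOR_RGB2HSV)
    for nm,lo,hi,c in(("green",(60,130,100),(80,255,255),0),("red",(0,150,90),(6,255,255),0)):
        k=cv2.inRange(h,lo,hi);nn,_,st,ce=cv2.connectedComponentsWithStats(k)
        for i in range(1,nn):
            if 25<st[i,4]<400: print(n,nm,st[i],ce[i].round(1),ray(n,ce[i],.055)[0].round(4))
# yellow blocks in top
t=m["im_top"];h=cv2.cvtColor(t,cv2.COLOR_RGB2HSV);k=cv2.inRange(h,(22,150,120),(35,255,255))
nn,_,st,ce=cv2.connectedComponentsWithStats(k)
for i in range(1,nn):
    if st[i,4]>200: print("yellow",st[i])
E
timeout 500 python3 b.py
```

```text
t 0.6
mk ('top', 'side') [0.5513 0.3873 1.5029] 86.10833014695801 0.24032480336343198 stop [[0.54175754 0.24765718 0.        ]]
mk ('top',) [0.5489 0.3817 1.5122] 86.63986733118021 0.08840977468428449 stop [[0.54067371 0.24196131 0.        ]]
line x= [0.04795115 0.45690242] 2.7452957385139984 at y=.17: 0.46505411792118323
line x= [0.03153963 0.61578978] 1.8064890830316636 at y=.17: 0.621151513816364
end y 0.10653743887904389 0.11960221793225274 0.24828451025611498
top green [164 181  36   1  36] [181.5 181. ] [0.6045 0.1799 0.055 ]
top green [372 204  11  11  95] [377.  209.4] [ 0.509  -0.3806  0.055 ]
top green [207 237  38  28  41] [226.  249.8] [0.4033 0.0527 0.055 ]
top green [247 236  25  33  38] [258.7 251.2] [ 0.3973 -0.0401  0.055 ]
top red [411 185  16  33 281] [418.8 201.3] [ 0.5296 -0.5011  0.055 ]
top red [329 204  12  11  99] [334.4 209. ] [ 0.5128 -0.2594  0.055 ]
top red [259 269   6   6  27] [261.4 271.3] [ 0.3411 -0.0464  0.055 ]
top red [316 293   6   6  28] [318.8 295.5] [ 0.2709 -0.2054  0.055 ]
side green [270 142   8   6  37] [273.5 144.7] [ 0.5122 -0.3888  0.055 ]
side red [255 133  24   8 129] [266.9 136.5] [ 0.5365 -0.4472  0.055 ]
side red [268 161  10   7  50] [272.5 164.4] [ 0.5163 -0.2621  0.055 ]
yellow [ 172  101   56   34 1270]
yellow [320 197  28  27 306]
yellow [362 198  26  25 286]
```

```bash
cat > c.py <<'E'
from h import *
m=np.load("m0.npz")
t=m["im_top"].astype(float)
Y=np.clip((t[...,0]+t[...,1])/2-t[...,2]-40,0,None)
L=[]
for r0,r1 in((173,184),(224,236)):
    P_=[]
    for c in range(168,204):
        rows=np.arange(r0,r1);w_=Y[r0:r1,c];P_.append((c,(rows*w_).sum()/w_.sum()))
    w=ray("top",P_,0);p=np.polyfit(w[:,1],w[:,0],1);L.append(p);print(p,np.degrees(np.arctan(p[0])),np.std(w[:,0]-np.polyval(p,w[:,1])))
    print([np.polyval(p,y) for y in(.11,.17,.247)])
# end stroke
for r0,r1 in((181,187),(222,227)):
    c=np.arange(203,214);P_=[((c*Y[rr,203:214]).sum()/Y[rr,203:214].sum(),rr) for rr in range(r0,r1)];w=ray("top",P_,0);print("end",w[[0,-1]].round(4))
g=t.mean(2)
for rr in(172,177,181,186,190,195,200,205,210,215,220,225,229,233): print(rr,g[rr,143:172].astype(int))
E
python3 c.py
```

```text
[0.03725876 0.61488155] 2.133782467816462 0.00015673538473943738
[np.float64(0.6189800180163303), np.float64(0.6212155433938611), np.float64(0.6240844676283589)]
[0.04324213 0.45781351] 2.4760491404012774 0.00021506073480498955
[np.float64(0.4625701418074215), np.float64(0.4651646697456821), np.float64(0.4684943139331165)]
end [[0.6119 0.1081 0.    ]
 [0.5966 0.1082 0.    ]]
end [[0.4879 0.1124 0.    ]
 [0.4759 0.1134 0.    ]]
172 [ 81  81  79  80  79  77  74  59  85  88 103 109 107 109 109 110 108 107
 108 108 109 109 107 106 106 108 108 107 108]
177 [ 81  80  74  78 163 211 206 204 204 210 210 210 209 215 244 244 252 165
  71  61  87 138 137 145 147 146 147 146 146]
181 [ 83  79  74  93 229 211 206 203 204 206 208 207 208 212 239 242 255 134
  56  63  60  88  90  87  93 107 108 106 109]
186 [ 85  83  78  97 220 217 209 206 209 208 208 207 208 214 238 243 254 106
  59  62  59  88  93  92 111 113 112 109 111]
190 [ 16  19  17  17  20  10   0   0  48 210 219 211 209 215 240 244 245  96
  55  63  79  92  92  92 110 112 113 112 111]
195 [ 28  26  29  25  13  24  55  33  23  25  79  93 2
[... 352 characters left out ...]
 63  83  76 118 215 218 221 219  87  58
  63  77  95  96  96  92  93 113 112 110 111]
215 [ 77  83 160 213 218 220 220 219 217 214 218 217 222 222 230 187  80  59
  66  86  95  96  94  96 114 117 114 114 115]
220 [ 76  91 216 215 214 216 217 214 214 215 216 220 243 245 254 160  72  64
  68  95  94  93  91 111 112 110 112 112 112]
225 [ 76  97 223 218 216 218 218 217 217 219 220 223 243 247 255 123  62  67
  75  94  97  93  93 113 113 114 113 114 113]
229 [ 78  81 128 130 131 132 135 136 139 143 146 152 186 202 244 100  58  66
 107 172 174 175 173 169 170 170 180 181 175]
233 [ 81  83  82  82  83  93  92  94  94  93  92  92  92  93  95  95  94  93
  93 111 112 113 111 110 110 109 112 108 111]
```

```bash
python3 - <<'E'
import cv2
a=cv2.imread("pics/top0.png")[150:250,45:215];cv2.imwrite("pics/crop_mk.png",cv2.resize(a,None,fx=4.6,fy=4.6,interpolation=cv2.INTER_NEAREST))
E
```

```text
(no output)
```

View pics/crop_mk.png

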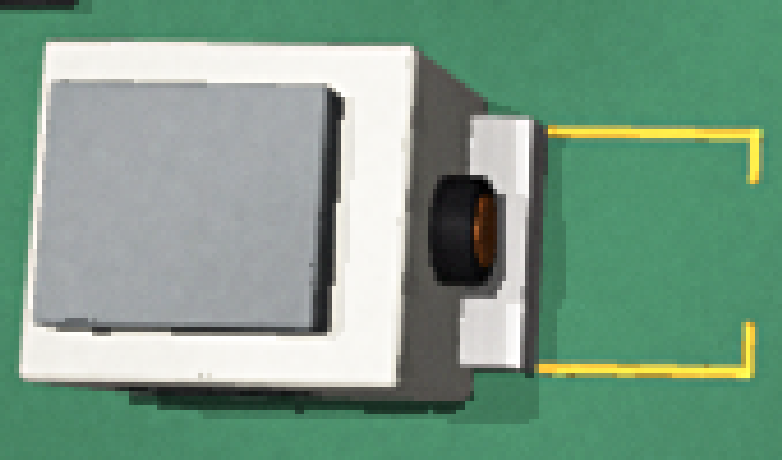

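```bash
cat > d.py <<'E'
from h import *
m=np.load("m0.npz");t=m["im_top"].astype(float);g=t.mean(2)
# top front edge of bar, subpixel crossing at 150
P_=[]
for rr in list(range(178,190))+list(range(216,228)):
    row=g[rr]
    for c in range(164,152,-1):
        if row[c]<150<=row[c-1]:
            P_.append((c-1+(row[c-1]-150)/(row[c-1]-row[c])  ,rr));break
w=ray("top",P_,.045);p=np.polyfit(w[:,0],w[:,1],1)
print("bar top edge y=",p,np.degrees(np.arctan(p[0])),"y at .546:",np.polyval(p,.546),np.std(w[:,1]-np.polyval(p,w[:,0])))
for c,rr in((163.5,181),(162.5,205),(161.3,225)):print(ray("top",(c,rr),0))
# bar corners top
for c,rr in((47+113,176),(158,229.5)):print(ray("top",(c,rr),.045))
for rr in(174,175,176,177,178,227,228,229,230,231):print(rr,g[rr,150:160].astype(int))
E
python3 d.py
```

```text
bar top edge y= [-0.03914849  0.26885825] -2.2418982865001853 y at .546: 0.2474831757319489 0.0002116978354033955
[[0.6151738  0.24467814 0.        ]]
[[0.54206603 0.24724854 0.        ]]
[[0.48193465 0.25046422 0.        ]]
[[0.62258018 0.24496541 0.045     ]]
[[0.46588275 0.24964282 0.045     ]]
174 [ 81  97  99  93  92  89  94  89 103 106]
175 [175 178 175 162 158 153 151 151 153 155]
176 [210 208 211 214 212 213 220 249 251 253]
177 [204 204 210 210 210 209 215 244 244 252]
178 [205 203 208 209 207 207 213 240 242 248]
227 [220 221 223 223 229 247 251 255 115  58]
228 [221 219 224 225 229 252 255 255 112  59]
229 [136 139 143 146 152 186 202 244 100  58]
230 [56 57 53 54 53 61 66 86 60 51]
231 [89 89 90 90 88 86 87 89 90 48]
```

The target is stop_face ≈ (0.545, 0.2475) with travel yaw ≈ 87.8°. The box is at (0.556, 0.004) with yaw ≈ 97°. The plan is to push the tongue with the two wide-open fingertips, which gives a stable edge contact, and steer it round by about 9°. First I raise and turn the tool.

Call:
{"fn": "carry_out", "kwargs": {"series": [{"slide": [0, 0, -0.04], "grip": 0.085}, {"slide": [0, 0, -0.04]}, {"slide": [0, 0, -0.03]}, {"delta_rot": [0, 0, -0.14]}, {"delta_rot": [0, 0, -0.14]}, {"delta_rot": [0, 0, -0.14]}, {"delta_rot": [0, 0, -0.14]}, {"delta_rot": [0, 0, -0.14]}, {"delta_rot": [0, 0, -0.14]}, {"delta_rot": [0, 0, -0.14]}, {"delta_rot": [0, 0, -0.14]}, {"delta_rot": [0, 0, -0.15]}, {"slide": [0, 0, 0]}]}}

```text
validation failed for argument at $.se...
```

```bash
cat > go.py <<'E'
import sys,numpy as np
from scipy.spatial.transform import Rotation as R
from station import r
s=r.sense();Q=R.from_quat(s["tool_rot"]);p=s["tool_pos"]
x=Q.as_matrix()[:,0];z=Q.as_matrix()[:,2]
print("t",s["time"],"p",p.round(4),"yaw",np.degrees(np.arctan2(x[1],x[0])).round(2),"z",z.round(3),"F",s["force"].round(1),"w",s["grip_width"],"j",s["joint_pos"].round(2))
if len(sys.argv)>3:
    t=np.array(list(map(float,sys.argv[1:4])));print("tool slide",Q.inv().apply(t-p).round(4))
if len(sys.argv)>4: # turn to yaw
    print("rz",-np.radians(float(sys.argv[4])-np.degrees(np.arctan2(x[1],x[0]))))
    print("level rotvec",(Q.inv()*R.from_euler("z",float(sys.argv[4]),degrees=True)*R.from_euler("x",180,degrees=True)).as_rotvec().round(4))
E
python3 go.py .571 -.125 .3 97
```

```text
t 0.6 p [ 0.2564 -0.57    0.1961] yaw 24.22 z [-0. -0. -1.] F [-0.4  0.7 -0. ] w 0.08532360294683564 j [ 1.05  0.43  0.03  1.57 -0.01  1.13 -0.08]
tool slide [ 0.4695 -0.2768 -0.1039]
rz -1.2702671531643983
level rotvec [ 0.0000e+00  1.0000e-04 -1.2703e+00]
```

Call:
{"fn": "carry_out", "kwargs": {"series": [{"delta_rot": [0, 0, 0], "slide": [0, 0, -0.04], "grip": 0.085}, {"delta_rot": [0, 0, 0], "slide": [0, 0, -0.04], "grip": 0.085}, {"delta_rot": [0, 0, 0], "slide": [0, 0, -0.03], "grip": 0.085}, {"delta_rot": [0, 0, -0.14], "slide": [0, 0, 0], "grip": 0.085}, {"delta_rot": [0, 0, -0.14], "slide": [0, 0, 0], "grip": 0.085}, {"delta_rot": [0, 0, -0.14], "slide": [0, 0, 0], "grip": 0.085}, {"delta_rot": [0, 0, -0.14], "slide": [0, 0, 0], "grip": 0.085}, {"delta_rot": [0, 0, -0.14], "slide": [0, 0, 0], "grip": 0.085}, {"delta_rot": [0, 0, -0.14], "slide": [0, 0, 0], "grip": 0.085}, {"delta_rot": [0, 0, -0.14], "slide": [0, 0, 0], "grip": 0.085}, {"delta_rot": [0, 0, -0.14], "slide": [0, 0, 0], "grip": 0.085}, {"delta_rot": [0, 0, -0.14], "slide": [0, 0, 0], "grip": 0.085}, {"delta_rot": [0, 0, 0], "slide": [0, 0, 0], "grip": 0.085}]}}

```text
time: 1.9
tool_pos: [0.2563, -0.57, 0.3061]
tool_rot: [0.666, 0.746, 0.0, 0.0]
force: [-0.4, -0.6, -0.2]
grip_width: 0.0849
```

```bash
python3 go.py .571 -.125 .3 97
```

```text
t 1.9 p [ 0.2563 -0.57    0.3061] yaw 96.53 z [ 0.  0. -1.] F [-0.4 -0.6 -0.2] w 0.08494425065488057 j [ 1.2   0.39 -0.21  1.38  0.08  1.38  1.11]
tool slide [0.4063 0.3633 0.0062]
rz -0.008195780411398497
level rotvec [ 0.0001 -0.     -0.0082]
```

Call:
{"fn": "carry_out", "kwargs": {"series": [{"delta_rot": [0, 0, 0], "slide": [0.0254, 0.0227, 0], "grip": 0.085}, {"delta_rot": [0, 0, 0], "slide": [0.0254, 0.0227, 0], "grip": 0.085}, {"delta_rot": [0, 0, 0], "slide": [0.0254, 0.0227, 0], "grip": 0.085}, {"delta_rot": [0, 0, 0], "slide": [0.0254, 0.0227, 0], "grip": 0.085}, {"delta_rot": [0, 0, 0], "slide": [0.0254, 0.0227, 0], "grip": 0.085}, {"delta_rot": [0, 0, 0], "slide": [0.0254, 0.0227, 0], "grip": 0.085}, {"delta_rot": [0, 0, 0], "slide": [0.0254, 0.0227, 0], "grip": 0.085}, {"delta_rot": [0, 0, 0], "slide": [0.0254, 0.0227, 0], "grip": 0.085}, {"delta_rot": [0, 0, 0], "slide": [0.0254, 0.0227, 0], "grip": 0.085}, {"delta_rot": [0, 0, 0], "slide": [0.0254, 0.0227, 0], "grip": 0.085}, {"delta_rot": [0, 0, 0], "slide": [0.0254, 0.0227, 0], "grip": 0.085}, {"delta_rot": [0, 0, 0], "slide": [0.0254, 0.0227, 0], "grip": 0.085}, {"delta_rot": [0, 0, 0], "slide": [0.0254, 0.0227, 0], "grip": 0.085}, {"delta_rot": [0, 0, 0], "slide": [0.0254, 0.0227, 0], "grip": 0.085}, {"delta_rot": [0, 0, 0], "slide": [0.0254, 0.0227, 0], "grip": 0.085}, {"delta_rot": [0, 0, 0], "slide": [0.0254, 0.0227, 0], "grip": 0.085}, {"delta_rot": [0, 0, 0], "slide": [0, 0, 0], "grip": 0.085}]}}

```text
time: 3.6
tool_pos: [0.5739, -0.1199, 0.306]
tool_rot: [0.665, 0.746, 0.001, -0.001]
force: [-0.4, -0.6, -0.4]
grip_width: 0.0847
```

```bash
python3 go.py .571 -.125 .05 97; python3 - <<'E'
from h import *
a=[cv2.resize(r.camera(n),None,fx=.78,fy=.78,interpolation=cv2.INTER_AREA)[:,:,::-1] for n in("top","side")]
cv2.imwrite("pics/p1.png",np.hstack(a))
E
```

```text
t 3.6 p [ 0.5739 -0.1199  0.306 ] yaw 96.56 z [ 0.001  0.003 -1.   ] F [-0.4 -0.6 -0.4] w 0.08472405395901325 j [ 0.44  0.35 -0.46  1.47  0.15  1.36  0.09]
tool slide [-0.0055 -0.0038  0.2559]
rz -0.007660072093045614
level rotvec [ 0.0012 -0.003  -0.0077]
```

View pics/p1.png

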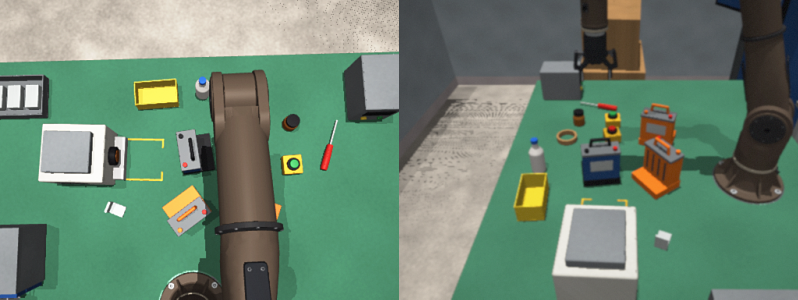

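Call:
{"fn": "carry_out", "kwargs": {"series": [{"delta_rot": [0, 0, 0], "slide": [-0.006, -0.004, 0.04], "grip": 0.085}, {"delta_rot": [0, 0, -0.008], "slide": [0, 0, 0.04], "grip": 0.085}, {"delta_rot": [0, 0, 0], "slide": [0, 0, 0.04], "grip": 0.085}, {"delta_rot": [0, 0, 0], "slide": [0, 0, 0.04], "grip": 0.085}, {"delta_rot": [0, 0, 0], "slide": [0, 0, 0.04], "grip": 0.085}, {"delta_rot": [0, 0, 0], "slide": [0, 0, 0.04], "grip": 0.085}, {"delta_rot": [0, 0, 0], "slide": [0, 0, 0.02], "grip": 0.085}, {"delta_rot": [0, 0, 0], "slide": [0, 0, 0], "grip": 0.085}]}}

```text
time: 4.5
tool_pos: [0.5657, -0.1335, 0.0432]
tool_rot: [0.665, 0.747, -0.002, -0.002]
force: [-0.2, -0.2, 0.3]
grip_width: 0.0851
```

```bash
python3 go.py .567 -.125 .002 97; python3 - <<'E'
from h import *
a=[cv2.resize(r.camera("top"),None,fx=.78,fy=.78)[:,:,::-1],cv2.resize(r.camera("side")[100:260,170:380],(400,300),interpolation=cv2.INTER_CUBIC)[:,:,::-1]]
a[1]=a[1][:a[0].shape[0]]; a[0]=a[0][:a[1].shape[0]]
cv2.imwrite("pics/p2.png",np.hstack(a))
E
```

```text
t 4.5 p [ 0.5657 -0.1335  0.0432] yaw 96.64 z [-0.006  0.    -1.   ] F [-0.2 -0.2  0.3] w 0.08510530726821884 j [ 0.42  0.57 -0.4   1.81  0.29  0.82 -0.01]
tool slide [0.0083 0.0026 0.0412]
rz -0.006229057187879317
level rotvec [-0.0057 -0.0007 -0.0062]
```

View pics/p2.png

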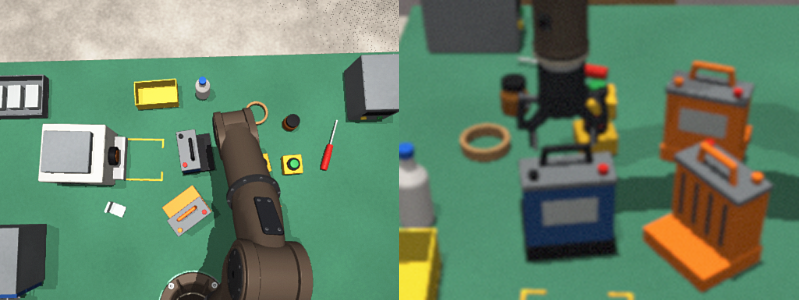

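Call:
{"fn": "carry_out", "kwargs": {"series": [{"delta_rot": [-0.006, 0, -0.006], "slide": [0, 0.001, 0.015], "grip": 0.085}, {"delta_rot": [0, 0, 0], "slide": [0, 0, 0.015], "grip": 0.085}, {"delta_rot": [0, 0, 0], "slide": [0, 0, 0.008], "grip": 0.085}, {"delta_rot": [0, 0, 0], "slide": [0, 0, 0], "grip": 0.085}, {"delta_rot": [0, 0, 0], "slide": [0, 0, 0], "grip": 0.085}]}}

```text
time: 5.1
tool_pos: [0.57, -0.1319, 0.0085]
tool_rot: [0.661, 0.75, 0.002, 0.002]
force: [-0.5, -0.3, 0.6]
grip_width: 0.085
```

```bash
python3 go.py .567 -.095 .002 97
```

```text
t 5.1 p [ 0.57   -0.1319  0.0085] yaw 97.2 z [ 0.006  0.001 -1.   ] F [-0.5 -0.3  0.6] w 0.08500577076145606 j [ 0.4   0.62 -0.38  1.84  0.32  0.74 -0.03]
tool slide [0.037  0.0016 0.0065]
rz 0.003536575308969797
level rotvec [0.0062 0.0002 0.0035]
```

Call:
{"fn": "carry_out", "kwargs": {"series": [{"delta_rot": [0.006, 0, 0], "slide": [0, 0, 0.007], "grip": 0.085}, {"delta_rot": [0, 0, 0], "slide": [0.01, 0.001, 0], "grip": 0.085}, {"delta_rot": [0, 0, 0], "slide": [0.01, 0, 0], "grip": 0.085}, {"delta_rot": [0, 0, 0], "slide": [0, 0, 0], "grip": 0.085}, {"delta_rot": [0, 0, 0], "slide": [0, 0, 0], "grip": 0.085}]}}

```text
time: 5.6
tool_pos: [0.5684, -0.1111, 0.0013]
tool_rot: [0.661, 0.751, 0.0, 0.0]
force: [-0.3, -0.3, -0.1]
grip_width: 0.0846
```

```bash
python3 go.py .567 -.095 .001 97
```

```text
t 5.6 p [ 0.5684 -0.1111  0.0013] yaw 97.29 z [ 0. -0. -1.] F [-0.3 -0.3 -0.1] w 0.08460358910934639 j [ 0.36  0.62 -0.38  1.85  0.33  0.73 -0.07]
tool slide [0.0162 0.0006 0.0003]
rz 0.0051044114449641485
level rotvec [0.0002 0.0001 0.0051]
```

Call:
{"fn": "carry_out", "kwargs": {"series": [{"delta_rot": [0, 0, 0], "slide": [0.005, 0, 0], "grip": 0.085}, {"delta_rot": [0, 0, 0], "slide": [0.005, 0, 0], "grip": 0.085}, {"delta_rot": [0, 0, 0], "slide": [0.004, 0, 0], "grip": 0.085}, {"delta_rot": [0, 0, 0], "slide": [0.004, 0, 0], "grip": 0.085}, {"delta_rot": [0, 0, 0], "slide": [0.004, 0, 0], "grip": 0.085}, {"delta_rot": [0, 0, 0], "slide": [0, 0, 0], "grip": 0.085}]}}

```text
time: 6.2
tool_pos: [0.5655, -0.0891, 0.0011]
tool_rot: [0.661, 0.751, 0.0, -0.0]
force: [1.2, -0.2, 0.3]
grip_width: 0.0849
```

```bash
python3 go.py .567 -.095 .001 97;python3 - <<'E'
from h import *
print(r.sense()["ft_torque"])
a=r.camera("top")
cv2.imwrite("pics/p3.png",cv2.resize(a[150:260,140:310],None,fx=4.5,fy=4.5,interpolation=cv2.INTER_CUBIC)[:,:,::-1])
E
```

```text
t 6.2 p [ 0.5655 -0.0891  0.0011] yaw 97.27 z [ 0.  0. -1.] F [ 1.2 -0.2  0.3] w 0.08487902148944614 j [ 0.33  0.61 -0.38  1.87  0.33  0.72 -0.11]
tool slide [-0.006   0.0007  0.0001]
rz 0.004741856386116727
level rotvec [ 0.     -0.0003  0.0047]
[-0.04341321  0.02407252  0.03745237]
```

View pics/p3.png

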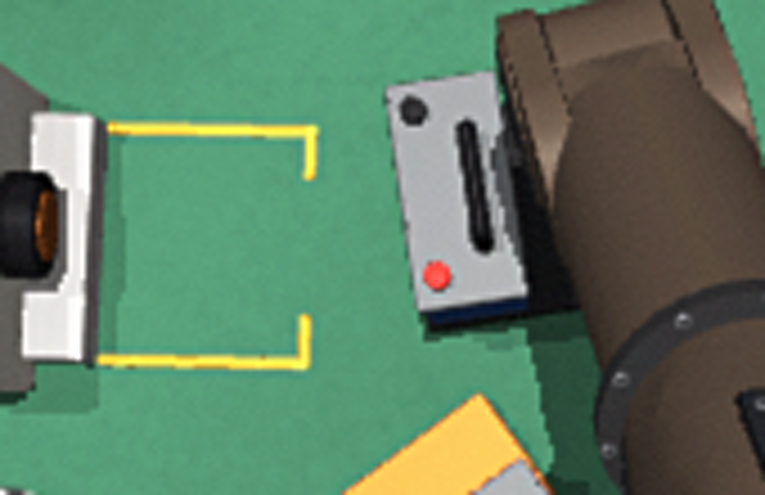

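The box hasn't moved yet and there's no clear contact force. I go on gently.

Call:
{"fn": "carry_out", "kwargs": {"series": [{"delta_rot": [0, 0, 0], "slide": [0.003, 0, 0], "grip": 0.085}, {"delta_rot": [0, 0, 0], "slide": [0.003, 0, 0], "grip": 0.085}, {"delta_rot": [0, 0, 0], "slide": [0.003, 0, 0], "grip": 0.085}, {"delta_rot": [0, 0, 0], "slide": [0.003, 0, 0], "grip": 0.085}]}}

```text
time: 6.65
tool_pos: [0.564, -0.0778, 0.0011]
tool_rot: [0.661, 0.75, 0.0, 0.0]
force: [0.5, -0.1, -0.3]
grip_width: 0.085
```

```bash
python3 go.py; python3 - <<'E'
from station import r
print(r.sense()["ft_torque"])
E
```

```text
t 6.65 p [ 0.564  -0.0778  0.0011] yaw 97.22 z [ 0. -0. -1.] F [ 0.5 -0.1 -0.3] w 0.08502935574655497 j [ 0.31  0.61 -0.38  1.88  0.33  0.71 -0.13]
[ 0.03853245 -0.02245902 -0.04800204]
```

```bash
python3 - <<'E'
from h import *
a=r.camera("side");b=r.camera("top")
a=cv2.resize(a[110:250,200:320],(480,560),interpolation=cv2.INTER_CUBIC)
cv2.imwrite("pics/p4.png",a[:,:,::-1])
M={}
for n in("top","side"):
    d=r.trace("box",n)
    for e in d: print(n,round(e["conf"],2),np.round(e["centre"],1),e["mask"].sum())
# predicted positions of rear edge in side
for z in(0,.03): print(proj("top",place(np.array([[-.085,-.07,z],[-.085,.07,z]]),[.556,.004,1.693])))
E
```

```text
top 0.95 [243.4 195.4] 1470
top 0.63 [239.4 267.8] 2184
top 0.58 [346.  268.4] 485
side 0.87 [329.9 161.6] 1952
side 0.61 [335.9 217.2] 3384
side 0.57 [257.8 206.3] 2833
[[267.80924453 171.80968758]
 [274.6373728  217.48715308]]
[[267.86595913 169.94730517]
 [274.84848792 216.62657057]]
```

View pics/p4.png

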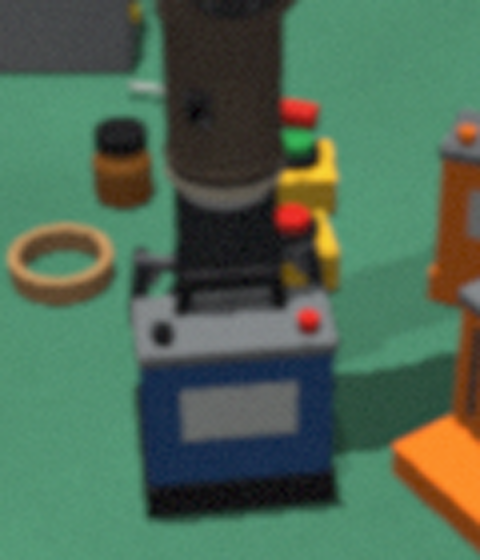

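The force stays near zero and the box hasn't moved. The tips seem to be passing above the 30 mm tongue, since open fingers stand farther back. I back off and find the bench by touch.

Call:
{"fn": "carry_out", "kwargs": {"series": [{"delta_rot": [0, 0, 0], "slide": [-0.015, 0, 0], "grip": 0.085}, {"delta_rot": [0, 0, 0], "slide": [-0.015, 0, 0], "grip": 0.085}, {"delta_rot": [0, 0, 0], "slide": [-0.01, 0, 0], "grip": 0.085}, {"delta_rot": [0, 0, 0], "slide": [0, 0, 0], "grip": 0.085}, {"delta_rot": [0, 0, 0], "slide": [0, 0, 0], "grip": 0.085}]}}

```text
time: 7.35
tool_pos: [0.569, -0.1183, 0.001]
tool_rot: [0.662, 0.75, 0.0, -0.0]
force: [0.8, -0.1, -0.1]
grip_width: 0.0848
```

```bash
python3 go.py; python3 - <<'E'
from h import *
a=r.camera("side");b=r.camera("top")
a=cv2.resize(a[110:250,200:320],(480,560),interpolation=cv2.INTER_CUBIC)
b=cv2.resize(b[150:260,200:330],(600,508),interpolation=cv2.INTER_CUBIC)
cv2.imwrite("pics/p5.png",a[:,:,::-1]);cv2.imwrite("pics/p6.png",b[:,:,::-1])
E
```

```text
t 7.35 p [ 0.569  -0.1183  0.001 ] yaw 97.14 z [-0.  0. -1.] F [ 0.8 -0.1 -0.1] w 0.08480862197429306 j [ 0.38  0.62 -0.38  1.85  0.33  0.73 -0.06]
```

View pics/p5.png

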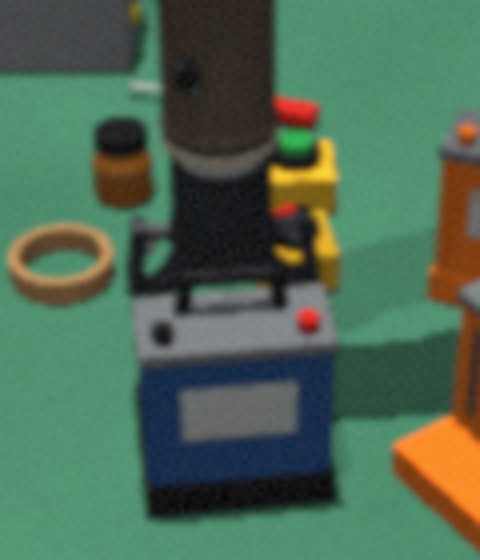

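View pics/p6.png

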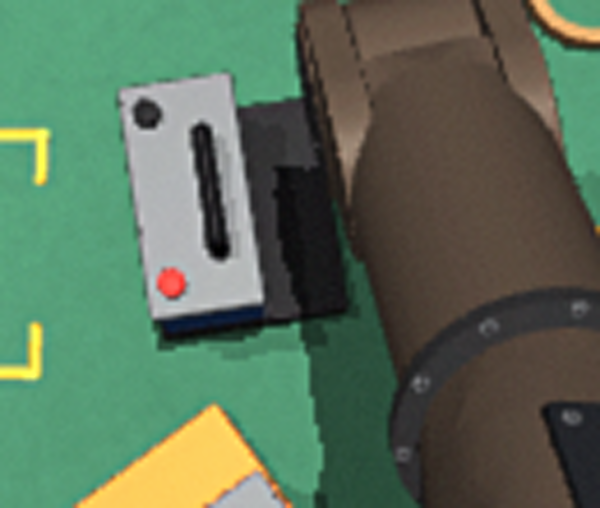

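Call:
{"fn": "carry_out", "kwargs": {"series": [{"delta_rot": [0, 0, 0], "slide": [0, 0, 0.003], "grip": 0.085}, {"delta_rot": [0, 0, 0], "slide": [0, 0, 0.003], "grip": 0.085}, {"delta_rot": [0, 0, 0], "slide": [0, 0, 0.003], "grip": 0.085}, {"delta_rot": [0, 0, 0], "slide": [0, 0, 0], "grip": 0.085}]}}

```text
time: 7.85
tool_pos: [0.5686, -0.1176, -0.0085]
tool_rot: [0.661, 0.75, -0.0, -0.0]
force: [-0.4, -0.7, 0.6]
grip_width: 0.0855
```

Call:
{"fn": "carry_out", "kwargs": {"series": [{"delta_rot": [0, 0, 0], "slide": [0, 0, 0.002], "grip": 0.085}, {"delta_rot": [0, 0, 0], "slide": [0, 0, 0], "grip": 0.085}]}}

```text
time: 8.05
tool_pos: [0.5689, -0.1177, -0.0101]
tool_rot: [0.661, 0.75, -0.0, -0.0]
force: [-0.4, 1.1, -0.6]
grip_width: 0.0847
```

Call:
{"fn": "carry_out", "kwargs": {"series": [{"delta_rot": [0, 0, 0], "slide": [0.008, 0, 0], "grip": 0.085}, {"delta_rot": [0, 0, 0], "slide": [0.008, 0, 0], "grip": 0.085}, {"delta_rot": [0, 0, 0], "slide": [0.005, 0, 0], "grip": 0.085}, {"delta_rot": [0, 0, 0], "slide": [0.004, 0, 0], "grip": 0.085}, {"delta_rot": [0, 0, 0], "slide": [0.003, 0, 0], "grip": 0.085}]}}

```text
time: 8.55
tool_pos: [0.5656, -0.0894, -0.0098]
tool_rot: [0.661, 0.75, 0.0, 0.0]
force: [-0.3, -0.3, 0.2]
grip_width: 0.0847
```

Call:
{"fn": "carry_out", "kwargs": {"series": [{"delta_rot": [0, 0, 0], "slide": [0.003, 0, 0], "grip": 0.085}, {"delta_rot": [0, 0, 0], "slide": [0.003, 0, 0], "grip": 0.085}]}}

```text
time: 8.75
tool_pos: [0.5648, -0.084, -0.0099]
tool_rot: [0.661, 0.75, -0.0, 0.0]
force: [-0.3, 0.8, -0.7]
grip_width: 0.0849
```

Call:
{"fn": "carry_out", "kwargs": {"series": [{"delta_rot": [0, 0, 0], "slide": [0.003, 0, 0], "grip": 0.085}, {"delta_rot": [0, 0, 0], "slide": [0.003, 0, 0], "grip": 0.085}]}}

```text
time: 8.95
tool_pos: [0.564, -0.078, -0.0099]
tool_rot: [0.661, 0.75, -0.0, 0.0]
force: [0.3, 0.3, 0.6]
grip_width: 0.085
```

```bash
python3 go.py; python3 - <<'E'
from h import *
a=r.camera("side");b=r.camera("top")
t=proj("side",[r.sense()["tool_pos"]]);print("tcp in side",t, proj("top",[r.sense()["tool_pos"]]))
a=cv2.resize(a[110:250,200:320],(480,560),interpolation=cv2.INTER_CUBIC)
b=cv2.resize(b[150:260,200:330],(600,508),interpolation=cv2.INTER_CUBIC)
# lighten shadows
g=lambda x:(255*(x/255.)**.5).astype(np.uint8)
cv2.imwrite("pics/p7.png",g(a[:,:,::-1]));cv2.imwrite("pics/p8.png",g(b[:,:,::-1]))
E
```

```text
t 8.95 p [ 0.564  -0.078  -0.0099] yaw 97.21 z [-0. -0. -1.] F [0.3 0.3 0.6] w 0.08499856287365871 j [ 0.3   0.63 -0.37  1.89  0.34  0.69 -0.14]
tcp in side [[257.47685848 214.46701718]] [[270.25315064 195.7194627 ]]
```

View pics/p7.png

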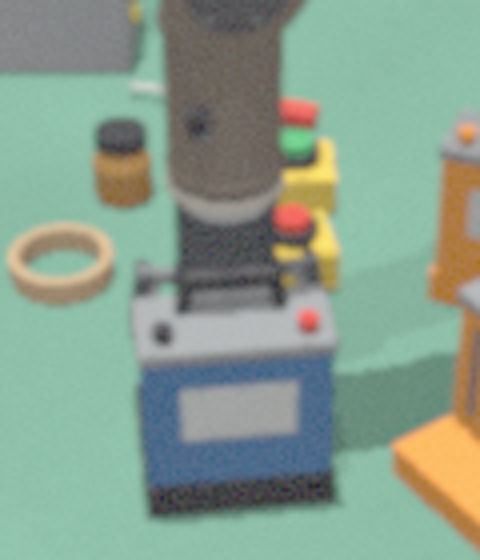

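View pics/p8.png

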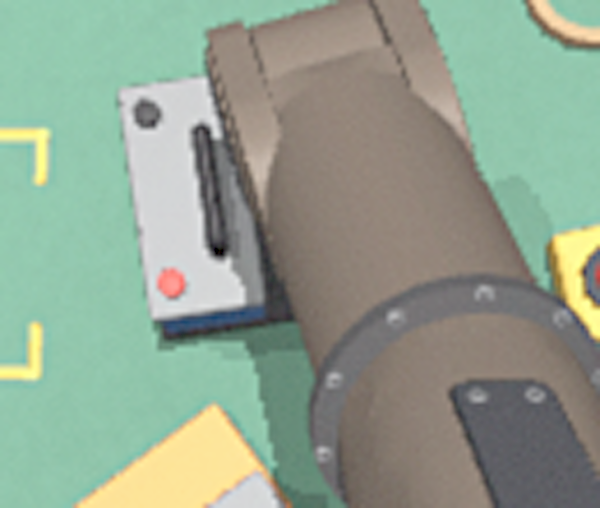

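```bash
python3 - <<'E'
from h import *
for z in(0,.03,.06,.09,.12,.15,.2): print(z,proj("side",[[.624,-.078,z],[.564,-.078,z],[.504,-.078,z]]).round(0).tolist())
E
```

```text
0 [[238.0, 212.0], [257.0, 212.0], [277.0, 212.0]]
0.03 [[238.0, 205.0], [257.0, 205.0], [277.0, 205.0]]
0.06 [[237.0, 197.0], [257.0, 197.0], [277.0, 197.0]]
0.09 [[237.0, 189.0], [257.0, 189.0], [277.0, 189.0]]
0.12 [[237.0, 181.0], [257.0, 181.0], [277.0, 181.0]]
0.15 [[236.0, 173.0], [257.0, 173.0], [277.0, 173.0]]
0.2 [[235.0, 159.0], [256.0, 159.0], [277.0, 159.0]]
```

Call:
{"fn": "carry_out", "kwargs": {"series": [{"delta_rot": [0, 0, 0], "slide": [-0.02, 0, 0], "grip": 0.085}, {"delta_rot": [0, 0, 0], "slide": [-0.02, 0, 0], "grip": 0.085}, {"delta_rot": [0, 0, 0], "slide": [0, 0, 0.003], "grip": 0.085}, {"delta_rot": [0, 0, 0], "slide": [0, 0, 0.002], "grip": 0.085}, {"delta_rot": [0, 0, 0], "slide": [0, 0, 0], "grip": 0.085}]}}

```text
time: 9.55
tool_pos: [0.5687, -0.1167, -0.0153]
tool_rot: [0.661, 0.75, 0.0, -0.0]
force: [0.1, -0.6, -0.9]
grip_width: 0.085
```

```bash
python3 go.py; python3 - <<'E'
from h import *
b=r.camera("top");a=r.camera("side")
g=lambda x:(255*(x/255.)**.5).astype(np.uint8)
b=cv2.resize(b[150:260,200:330],(600,508),interpolation=cv2.INTER_CUBIC)
cv2.imwrite("pics/p9.png",g(b[:,:,::-1]))
E
```

```text
t 9.55 p [ 0.5687 -0.1167 -0.0153] yaw 97.27 z [-0.001  0.001 -1.   ] F [ 0.1 -0.6 -0.9] w 0.08497514465746786 j [ 0.37  0.65 -0.37  1.86  0.34  0.7  -0.07]
```

View pics/p9.png

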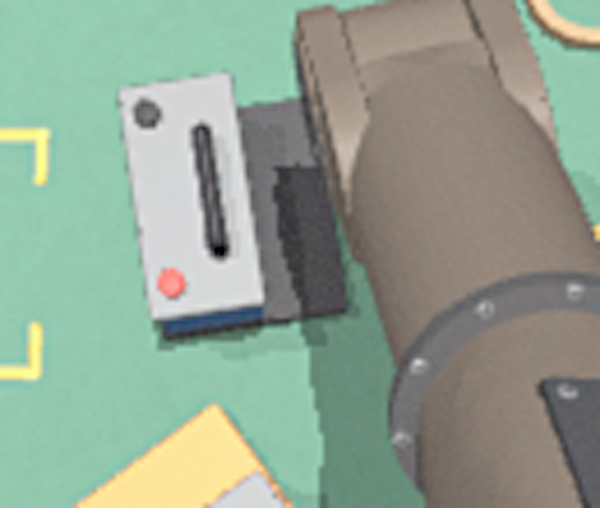

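Call:
{"fn": "carry_out", "kwargs": {"series": [{"delta_rot": [0, 0, 0], "slide": [0, 0, 0.002], "grip": 0.085}, {"delta_rot": [0, 0, 0], "slide": [0, 0, 0.002], "grip": 0.085}, {"delta_rot": [0, 0, 0], "slide": [0, 0, 0], "grip": 0.085}]}}

```text
time: 9.95
tool_pos: [0.5688, -0.1176, -0.0192]
tool_rot: [0.661, 0.75, -0.0, -0.0]
force: [-0.1, 0.9, -0.3]
grip_width: 0.0849
```

Call:
{"fn": "carry_out", "kwargs": {"series": [{"delta_rot": [0, 0, 0], "slide": [0, 0, 0.002], "grip": 0.085}, {"delta_rot": [0, 0, 0], "slide": [0, 0, 0.001], "grip": 0.085}, {"delta_rot": [0, 0, 0], "slide": [0, 0, 0], "grip": 0.085}]}}

```text
time: 10.25
tool_pos: [0.5689, -0.1179, -0.0221]
tool_rot: [0.661, 0.75, -0.0, -0.0]
force: [-0.6, 0.0, 0.2]
grip_width: 0.0852
```

Call:
{"fn": "carry_out", "kwargs": {"series": [{"delta_rot": [0, 0, 0], "slide": [0, 0, 0.002], "grip": 0.085}, {"delta_rot": [0, 0, 0], "slide": [0, 0, 0.001], "grip": 0.085}, {"delta_rot": [0, 0, 0], "slide": [0, 0, 0], "grip": 0.085}]}}

```text
time: 10.55
tool_pos: [0.5689, -0.1178, -0.0251]
tool_rot: [0.661, 0.75, -0.0, -0.0]
force: [-1.1, -0.8, 1.1]
grip_width: 0.0846
```

```bash
python3 - <<'E'
from h import *
p=np.array([.2564,-.57,.196])
for d in(0,.013,.03,.05,.08): 
    c,s=np.cos(np.radians(24.2)),np.sin(np.radians(24.2)); yt=np.array([s,-c,0])
    print(d,proj("side",[p+[0,0,d]+yt*.045,p+[0,0,d]-yt*.045]).round(0).tolist(),proj("top",[p+[0,0,d]+yt*.045,p+[0,0,d]-yt*.045]).round(0).tolist())
a=cv2.imread("pics/side0.png")[20:100,310:390];b=cv2.imread("pics/top0.png")[270:350,432:512]
im=np.hstack([cv2.resize(x,(390,390),interpolation=cv2.INTER_NEAREST) for x in(a,b)])
cv2.imwrite("pics/g0.png",(255*(im/255.)**.6).astype(np.uint8))
E
```

```text
0 [[335.0, 83.0], [348.0, 92.0]] [[489.0, 296.0], [457.0, 311.0]]
0.013 [[335.0, 80.0], [348.0, 89.0]] [[492.0, 296.0], [460.0, 312.0]]
0.03 [[336.0, 75.0], [349.0, 84.0]] [[496.0, 297.0], [463.0, 313.0]]
0.05 [[336.0, 70.0], [349.0, 79.0]] [[500.0, 297.0], [466.0, 314.0]]
0.08 [[337.0, 63.0], [350.0, 71.0]] [[507.0, 299.0], [472.0, 316.0]]
```

View pics/g0.png

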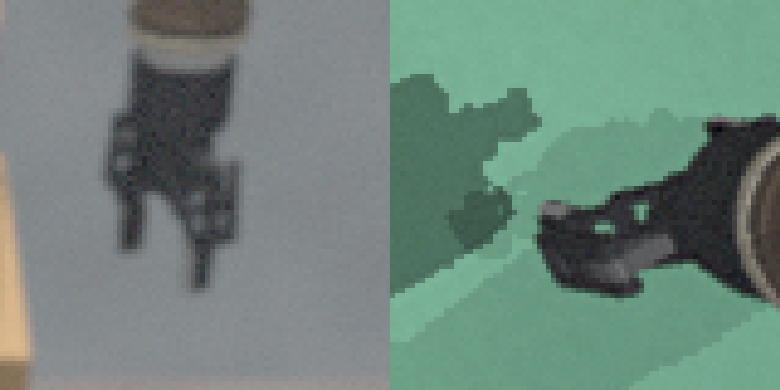

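The start pictures settle it. In both views the open tips stand about 47 mm behind the reported TCP, not 13 mm, so the tips are now at z ≈ 22 mm. I lower 13 mm more, watching the force.

Call:
{"fn": "carry_out", "kwargs": {"series": [{"delta_rot": [0, 0, 0], "slide": [0, 0, 0.003], "grip": 0.085}, {"delta_rot": [0, 0, 0], "slide": [0, 0, 0.003], "grip": 0.085}, {"delta_rot": [0, 0, 0], "slide": [0, 0, 0], "grip": 0.085}]}}

```text
time: 10.85
tool_pos: [0.5687, -0.1178, -0.0314]
tool_rot: [0.661, 0.75, -0.0, -0.0]
force: [-0.2, -0.5, -0.1]
grip_width: 0.085
```

Call:
{"fn": "carry_out", "kwargs": {"series": [{"delta_rot": [0, 0, 0], "slide": [0, 0, 0.003], "grip": 0.085}, {"delta_rot": [0, 0, 0], "slide": [0, 0, 0.002], "grip": 0.085}, {"delta_rot": [0, 0, 0], "slide": [0, 0, 0], "grip": 0.085}]}}

```text
time: 11.15
tool_pos: [0.5688, -0.1178, -0.0363]
tool_rot: [0.661, 0.75, -0.0, -0.0]
force: [-0.9, -0.3, -0.2]
grip_width: 0.085
```

Call:
{"fn": "carry_out", "kwargs": {"series": [{"delta_rot": [0, 0, 0], "slide": [0.006, 0, 0], "grip": 0.085}, {"delta_rot": [0, 0, 0], "slide": [0.006, 0, 0], "grip": 0.085}, {"delta_rot": [0, 0, 0], "slide": [0.004, 0, 0], "grip": 0.085}, {"delta_rot": [0, 0, 0], "slide": [0.004, 0, 0], "grip": 0.085}, {"delta_rot": [0, 0, 0], "slide": [0.004, 0, 0], "grip": 0.085}]}}

```text
time: 11.65
tool_pos: [0.5661, -0.0939, -0.0358]
tool_rot: [0.661, 0.75, -0.0, 0.0]
force: [-1.3, -9.9, 0.4]
grip_width: 0.0852
```

Call:
{"fn": "carry_out", "kwargs": {"series": [{"delta_rot": [0, 0, 0], "slide": [0.003, 0, 0], "grip": 0.085}, {"delta_rot": [0, 0, 0], "slide": [0.003, 0, 0], "grip": 0.085}]}}

```text
time: 11.85
tool_pos: [0.5655, -0.0924, -0.0358]
tool_rot: [0.662, 0.749, -0.002, 0.002]
force: [1.2, -13.4, 0.8]
grip_width: 0.085
```

Contact came at the expected place, with about 13 N of sliding force, which is in range. Now I push along heading 97° while turning gradually toward 87.8°.

Call:
{"fn": "carry_out", "kwargs": {"series": [{"delta_rot": [0, 0, 0.006], "slide": [0.006, 0, 0], "grip": 0.085}, {"delta_rot": [0, 0, 0.006], "slide": [0.006, -0.0001, 0], "grip": 0.085}, {"delta_rot": [0, 0, 0.006], "slide": [0.006, -0.0001, 0], "grip": 0.085}, {"delta_rot": [0, 0, 0.006], "slide": [0.006, -0.0001, 0], "grip": 0.085}, {"delta_rot": [0, 0, 0.006], "slide": [0.006, -0.0002, 0], "grip": 0.085}, {"delta_rot": [0, 0, 0.006], "slide": [0.006, -0.0002, 0], "grip": 0.085}, {"delta_rot": [0, 0, 0.006], "slide": [0.006, -0.0002, 0], "grip": 0.085}, {"delta_rot": [0, 0, 0.006], "slide": [0.006, -0.0003, 0], "grip": 0.085}]}}

```text
time: 12.65
tool_pos: [0.5592, -0.0453, -0.0358]
tool_rot: [0.681, 0.733, -0.002, 0.002]
force: [-0.2, -13.8, 1.4]
grip_width: 0.0852
```

```bash
cat > look.py <<'E'
import sys
from h import *
from scipy.spatial.transform import Rotation as R
import go
b=r.camera("top");d=r.trace("box","top")
g=lambda x:(255*(x/255.)**.6).astype(np.uint8)
cv2.imwrite(f"pics/{sys.argv[-1]}.png",g(cv2.resize(b[140:260,130:310],(780,520),interpolation=cv2.INTER_CUBIC)[:,:,::-1]))
# grey lid region: corners at z=.152
m=[e for e in d if 195<e["centre"][1]+0 or 1]
h=cv2.cvtColor(b,cv2.COLOR_RGB2HSV)
for e in d:print(e["conf"],e["centre"],e["mask"].sum())
E
python3 look.py l1
```

```text
t 12.65 p [ 0.5592 -0.0453 -0.0358] yaw 94.22 z [-0.    -0.005 -1.   ] F [ -0.2 -13.8   1.4] w 0.0851980872246028 j [ 0.21  0.65 -0.32  1.92  0.34  0.62 -0.26]
0.95 [237.0, 268.1] 2089
0.68 [222.8, 198.6] 1493
0.57 [346.7, 263.2] 522
0.17 [416.4, 200.0] 307
```

View pics/l1.png

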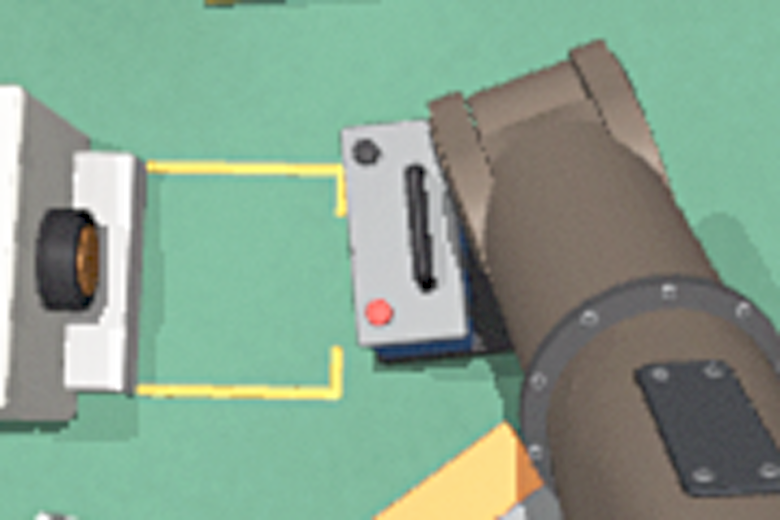

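```bash
cat > fitb.py <<'E'
import sys
from h import *
from scipy.spatial.transform import Rotation as R
tag=sys.argv[1];s=r.sense();x=R.from_quat(s["tool_rot"]).as_matrix()[:,0];yaw=np.arctan2(x[1],x[0]);p=s["tool_pos"]
q0=np.array([p[0]+.097*x[0],p[1]+.097*x[1],yaw])
if len(sys.argv)>3:q0=np.array([.5436,.2125,np.radians(87.8)])
print("t",s["time"],"p",p.round(4),np.degrees(yaw).round(2),"F",s["force"].round(1));print("pred",q0.round(4),np.degrees(q0[2]).round(2))
b=r.camera("top");d=r.trace("box","top")
c=proj("top",[[q0[0],q0[1],.15]])[0]
e=min(d,key=lambda e:np.hypot(*(np.array(e["centre"])-c)));m=e["mask"].astype(float)
lim=int(float(sys.argv[2])) if len(sys.argv)>2 else int(c[0]+5)
W=np.zeros((384,512));W[:,:lim]=1
def f(q):
    return (np.abs(render("top",BOX,q)-m)*W).sum()
sx=np.array([q0]+[q0+np.eye(3)[i]*[.008,.008,.05][i] for i in range(3)])
o=minimize(f,q0,method="Nelder-Mead",options=dict(initial_simplex=sx,xatol=1e-4,fatol=.1,maxiter=200));q=o.x
print("fit",q.round(4),np.degrees(q[2]).round(2),"err px",f(q),"at pred",f(q0),"conf",e["conf"])
u=np.array([.0391,.9992]);n=np.array([-.9992,.0391]);fr=q[:2]+.035*np.array([np.cos(q[2]),np.sin(q[2])])-[.545,.2475]
print("front rel stop: along",(fr@u).round(4),"lateral(station y)",(fr@n).round(4),"yaw err",np.degrees(q[2])-87.76)
o=cv2.resize(b,None,fx=4,fy=4,interpolation=cv2.INTER_CUBIC)
for P_ in BOX[:2]:
    for z in sorted(set(P_[:,2])):
        t=P_[P_[:,2]==z];t=place(t[[0,1,3,2]],q);cv2.polylines(o,[((proj("top",t)+.5)*4).astype(np.int32)],True,(255,0,255),1)
o=o[560:1040,440:1220]
cv2.imwrite(f"pics/{tag}.png",(255*(o[:,:,::-1]/255.)**.6).astype(np.uint8))
E
python3 fitb.py f1
```

```text
t 12.75 p [ 0.5591 -0.0435 -0.0358] 94.3 F [ 1.5 -7.4  0.5]
pred [0.5519 0.0532 1.6458] 94.3
fit [0.5545 0.0555 1.643 ] 94.14 err px 23.35686274509804 at pred 63.305882352941175 conf 0.92
front rel stop: along -0.1567 lateral(station y) -0.0131 yaw err 6.379362848862101
```

View pics/f1.png

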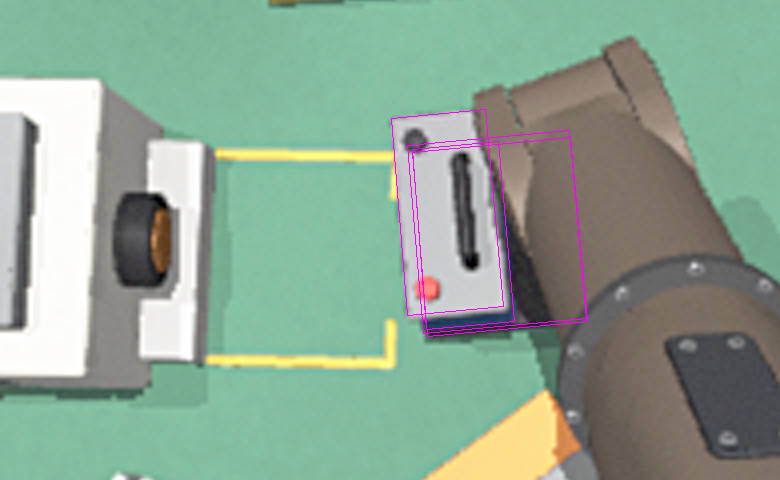

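Call:
{"fn": "carry_out", "kwargs": {"series": [{"delta_rot": [0, 0, 0.006], "slide": [0.006, -0.0004, 0], "grip": 0.085}, {"delta_rot": [0, 0, 0.006], "slide": [0.006, -0.0004, 0], "grip": 0.085}, {"delta_rot": [0, 0, 0.006], "slide": [0.006, -0.0005, 0], "grip": 0.085}, {"delta_rot": [0, 0, 0.006], "slide": [0.006, -0.0005, 0], "grip": 0.085}, {"delta_rot": [0, 0, 0.006], "slide": [0.006, -0.0006, 0], "grip": 0.085}, {"delta_rot": [0, 0, 0.006], "slide": [0.006, -0.0006, 0], "grip": 0.085}, {"delta_rot": [0, 0, 0.006], "slide": [0.006, -0.0006, 0], "grip": 0.085}, {"delta_rot": [0, 0, 0.006], "slide": [0.006, -0.0007, 0], "grip": 0.085}, {"delta_rot": [0, 0, 0.006], "slide": [0.006, -0.0007, 0], "grip": 0.085}]}}

```text
time: 13.75
tool_pos: [0.5514, 0.008, -0.0358]
tool_rot: [0.7, 0.714, -0.002, 0.002]
force: [1.2, -15.0, 2.7]
grip_width: 0.0849
```

```bash
python3 fitb.py f2
```

```text
t 13.75 p [ 0.5514  0.008  -0.0358] 91.1 F [  1.2 -15.    2.7]
pred [0.5495 0.105  1.5899] 91.1
fit [0.5518 0.1073 1.6133] 92.44 err px 59.721568627450985 at pred 100.72156862745098 conf 0.94
front rel stop: along -0.1049 lateral(station y) -0.0094 yaw err 4.678016876285696
```

View pics/f2.png

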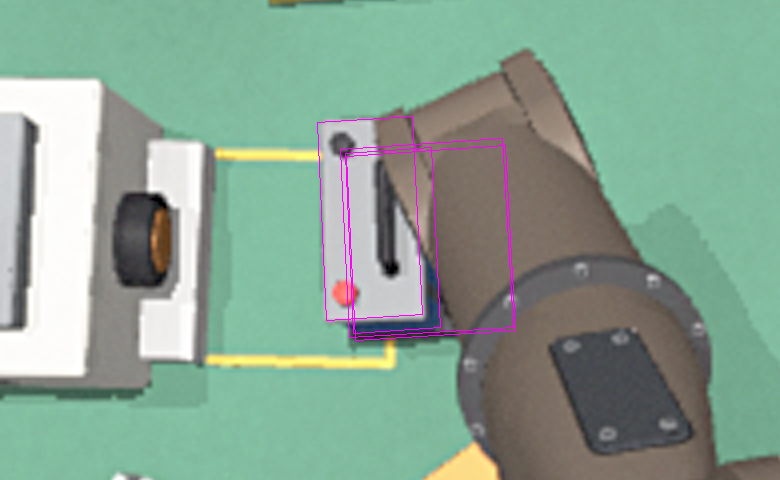

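Call:
{"fn": "carry_out", "kwargs": {"series": [{"delta_rot": [0, 0, 0.006], "slide": [0.006, -0.0007, 0], "grip": 0.085}, {"delta_rot": [0, 0, 0.006], "slide": [0.006, -0.0008, 0], "grip": 0.085}, {"delta_rot": [0, 0, 0.006], "slide": [0.006, -0.0008, 0], "grip": 0.085}, {"delta_rot": [0, 0, 0.006], "slide": [0.006, -0.0008, 0], "grip": 0.085}, {"delta_rot": [0, 0, 0.006], "slide": [0.006, -0.0009, 0], "grip": 0.085}, {"delta_rot": [0, 0, 0.006], "slide": [0.006, -0.0009, 0], "grip": 0.085}, {"delta_rot": [0, 0, 0.006], "slide": [0.006, -0.0009, 0], "grip": 0.085}, {"delta_rot": [0, 0, 0.006], "slide": [0.006, -0.001, 0], "grip": 0.085}, {"delta_rot": [0, 0, 0.004], "slide": [0.006, -0.001, 0], "grip": 0.085}, {"delta_rot": [0, 0, 0.004], "slide": [0.006, -0.001, 0], "grip": 0.085}]}}

```text
time: 14.85
tool_pos: [0.5429, 0.0677, -0.0358]
tool_rot: [0.72, 0.694, -0.002, 0.002]
force: [0.6, -15.0, 4.6]
grip_width: 0.085
```

```bash
python3 fitb.py f3
```

```text
t 14.85 p [ 0.5429  0.0677 -0.0358] 87.86 F [  0.6 -15.    4.6]
pred [0.5465 0.1646 1.5335] 87.86
fit [0.5493 0.1659 1.5486] 88.73 err px 215.90588235294118 at pred 249.18039215686275 conf 0.79
front rel stop: along -0.0463 lateral(station y) -0.0069 yaw err 0.9679277537669435
```

View pics/f3.png

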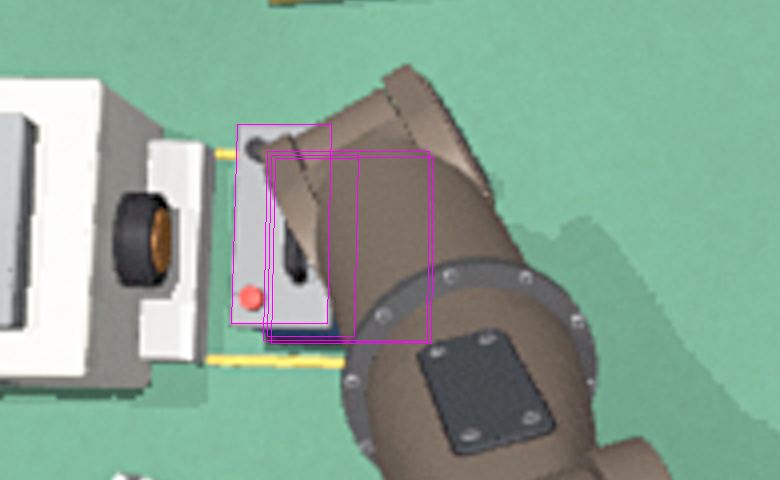

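Call:
{"fn": "carry_out", "kwargs": {"series": [{"delta_rot": [0, 0, 0], "slide": [0.006, -0.0012, 0], "grip": 0.085}, {"delta_rot": [0, 0, 0], "slide": [0.006, -0.0012, 0], "grip": 0.085}, {"delta_rot": [0, 0, 0], "slide": [0.006, -0.0012, 0], "grip": 0.085}, {"delta_rot": [0, 0, 0], "slide": [0.006, -0.0012, 0], "grip": 0.085}, {"delta_rot": [0, 0, 0], "slide": [0.006, -0.0012, 0], "grip": 0.085}]}}

```text
time: 15.45
tool_pos: [0.5383, 0.0981, -0.0358]
tool_rot: [0.72, 0.694, -0.002, 0.002]
force: [2.6, -15.4, 3.5]
grip_width: 0.0849
```

```bash
python3 fitb.py f4
```

```text
t 15.45 p [ 0.5383  0.0981 -0.0358] 87.86 F [  2.6 -15.4   3.5]
pred [0.5419 0.195  1.5334] 87.86
fit [0.5449 0.1961 1.5277] 87.53 err px 297.65098039215684 at pred 325.11764705882354 conf 0.97
front rel stop: along -0.0163 lateral(station y) -0.0021 yaw err -0.23073891937103497
```

View pics/f4.png

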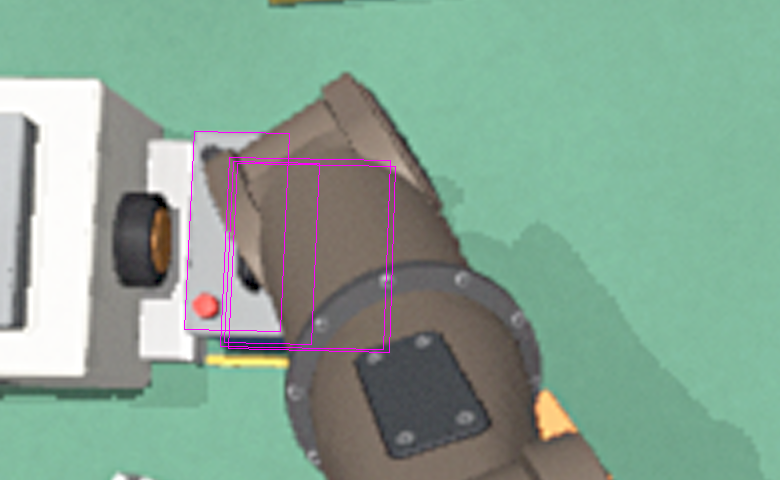

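Call:
{"fn": "carry_out", "kwargs": {"series": [{"delta_rot": [0, 0, 0], "slide": [0.005, -0.0009, 0], "grip": 0.085}, {"delta_rot": [0, 0, 0], "slide": [0.004, -0.0008, 0], "grip": 0.085}, {"delta_rot": [0, 0, 0], "slide": [0.003, -0.0006, 0], "grip": 0.085}]}}

```text
time: 15.85
tool_pos: [0.5364, 0.1103, -0.0358]
tool_rot: [0.72, 0.694, -0.002, 0.002]
force: [1.9, -15.5, 3.7]
grip_width: 0.0855
```

Call:
{"fn": "carry_out", "kwargs": {"series": [{"delta_rot": [0, 0, 0], "slide": [0.003, -0.0004, 0], "grip": 0.085}]}}

```text
time: 15.95
tool_pos: [0.536, 0.1129, -0.0358]
tool_rot: [0.72, 0.694, -0.002, 0.002]
force: [1.8, -16.6, 4.8]
grip_width: 0.0853
```

Call:
{"fn": "carry_out", "kwargs": {"series": [{"delta_rot": [0, 0, 0], "slide": [0.002, 0, 0], "grip": 0.085}]}}

```text
time: 16.05
tool_pos: [0.5359, 0.1148, -0.0358]
tool_rot: [0.72, 0.694, -0.002, 0.002]
force: [1.5, -16.9, 7.1]
grip_width: 0.0851
```

Call:
{"fn": "carry_out", "kwargs": {"series": [{"delta_rot": [0, 0, 0], "slide": [0.002, 0, 0], "grip": 0.085}]}}

```text
time: 16.15
tool_pos: [0.5358, 0.115, -0.0358]
tool_rot: [0.72, 0.694, -0.003, 0.003]
force: [0.8, -25.1, 11.6]
grip_width: 0.0849
```

The force rises sharply and motion stops at y ≈ 0.115, where the bar was expected. One slight extra press, then I back off and check.

Call:
{"fn": "carry_out", "kwargs": {"series": [{"delta_rot": [0, 0, 0], "slide": [0.002, 0, 0], "grip": 0.085}, {"delta_rot": [0, 0, 0], "slide": [0, 0, 0], "grip": 0.085}]}}

```text
time: 16.35
tool_pos: [0.5356, 0.115, -0.0359]
tool_rot: [0.721, 0.693, -0.004, 0.003]
force: [0.4, -26.4, 11.2]
grip_width: 0.0855
```

Call:
{"fn": "carry_out", "kwargs": {"series": [{"delta_rot": [0, 0, 0], "slide": [-0.015, 0, 0], "grip": 0.085}, {"delta_rot": [0, 0, 0], "slide": [-0.03, 0, 0], "grip": 0.085}, {"delta_rot": [0, 0, 0], "slide": [-0.03, 0, 0], "grip": 0.085}, {"delta_rot": [0, 0, 0], "slide": [0, 0, 0], "grip": 0.085}]}}

```text
time: 16.75
tool_pos: [0.5326, 0.0442, -0.0362]
tool_rot: [0.72, 0.694, -0.001, 0.001]
force: [0.1, -0.4, 0.4]
grip_width: 0.0852
```

Call:
{"fn": "carry_out", "kwargs": {"series": [{"delta_rot": [0, 0, 0], "slide": [0, 0, -0.04], "grip": 0.085}, {"delta_rot": [0, 0, 0], "slide": [0, 0, -0.04], "grip": 0.085}, {"delta_rot": [0, 0, 0], "slide": [0, 0, -0.04], "grip": 0.085}, {"delta_rot": [0, 0, 0], "slide": [0, 0, -0.04], "grip": 0.04}, {"delta_rot": [0, 0, 0], "slide": [-0.03, 0, -0.03], "grip": 0}, {"delta_rot": [0, 0, 0], "slide": [-0.04, 0, 0], "grip": 0}, {"delta_rot": [0, 0, 0], "slide": [-0.04, 0, 0], "grip": 0}, {"delta_rot": [0, 0, 0], "slide": [-0.04, 0, 0], "grip": 0}, {"delta_rot": [0, 0, 0], "slide": [-0.04, 0, 0], "grip": 0}, {"delta_rot": [0, 0, 0], "slide": [-0.04, 0, 0], "grip": 0}]}}

```text
time: 17.75
tool_pos: [0.5257, -0.1812, 0.1543]
tool_rot: [0.718, 0.696, 0.0, 0.0]
force: [0.4, 0.3, -0.4]
grip_width: -0.0
```

```bash
python3 fitb.py f5 400 done; python3 go.py
```

```text
t 17.75 p [ 0.5257 -0.1812  0.1543] 88.21 F [ 0.4  0.3 -0.4]
pred [0.5436 0.2125 1.5324] 87.8
fit [0.5415 0.2141 1.5404] 88.26 err px 86.64705882352942 at pred 147.49803921568628 conf 0.74
front rel stop: along 0.0014 lateral(station y) 0.0025 yaw err 0.4975756738246844
t 17.85 p [ 0.5246 -0.1869  0.1538] yaw 87.7 z [-0.001 -0.003 -1.   ] F [0.1 0.1 0. ] w -0.00016684731143192156 j [ 0.47  0.39 -0.31  1.78  0.14  1.    0.07]
```

View pics/f5.png

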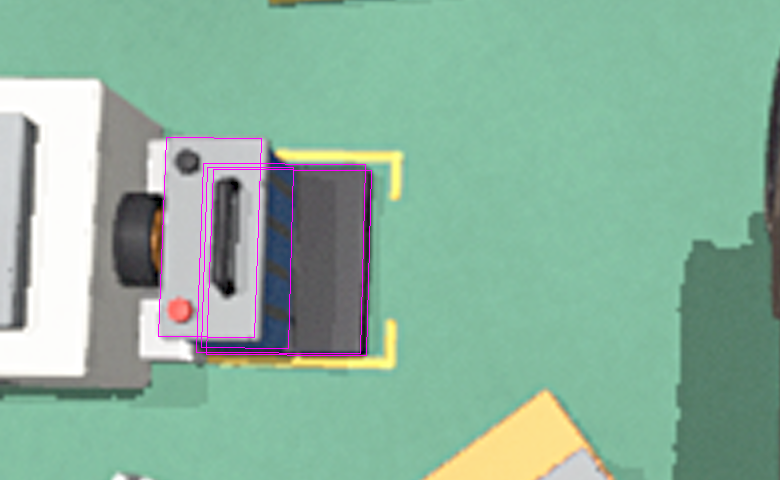

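```bash
python3 - <<'E'
from h import *
b=r.camera("top");a=r.camera("side")
np.savez("m5.npz",top=b,side=a)
g=lambda x:(255*(x/255.)**.5).astype(np.uint8)
o=cv2.resize(b[165:245,150:230],(560,560),interpolation=cv2.INTER_CUBIC)
o2=cv2.resize(a[170:280,200:310],(560,560)[:2],interpolation=cv2.INTER_CUBIC)
cv2.imwrite("pics/q1.png",g(o[:,:,::-1]));cv2.imwrite("pics/q2.png",g(o2[:,:,::-1]))
gr=b.astype(int).sum(2)//3
for c in(192,195,198): print(c,"col rows174-192",gr[174:192,c],"rows 222-236",gr[222:236,c])
for rr in(188,195,205,215,222): print(rr,gr[rr,194:212])
E
```

```text
192 col rows174-192 [125 121 118 151 195 198 141  65  50  52  52  42  45  43  44  46  46  44] rows 222-236 [ 47  47  48  44  45  46  14  81 187 161 104 103 123 127]
195 col rows174-192 [124 122 121 149 195 198 141  59  49  54  56  55  57  57  55  55  55  57] rows 222-236 [ 58  60  59  60  59  55  21  80 186 162 103  96 123 119]
198 col rows174-192 [126 124 120 134 183 198 128  52  54  56  55  58  57  55  55  58  57  57] rows 222-236 [ 61  61  63  63  64  57  21  95 199 186 126 117 122 122]
188 [ 54  55  57  56  55  57  59  37  17  75 104 103 121 160 196 181 130 116]
195 [ 55  56  55  54  59  57  60  16  18 106 108 122 123 125 123 126 124 123]
205 [ 55  59  58  58  59  59  63  12  49 103 108 124 125 126 124 122 122 122]
215 [ 59  57  61  60  57  62  40  17  77 103 104 121 126 121 120 121 121 120]
222 [ 60  58  60  60  61  62  20  18 104 105 100 116 156 198 182 133 120 122]
```

View pics/q1.png

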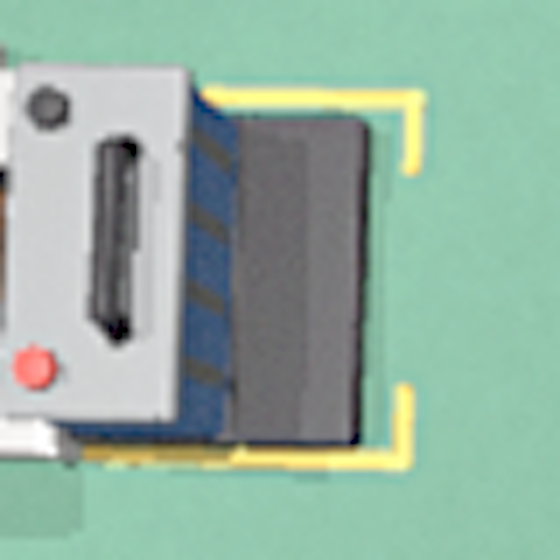

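View pics/q2.png

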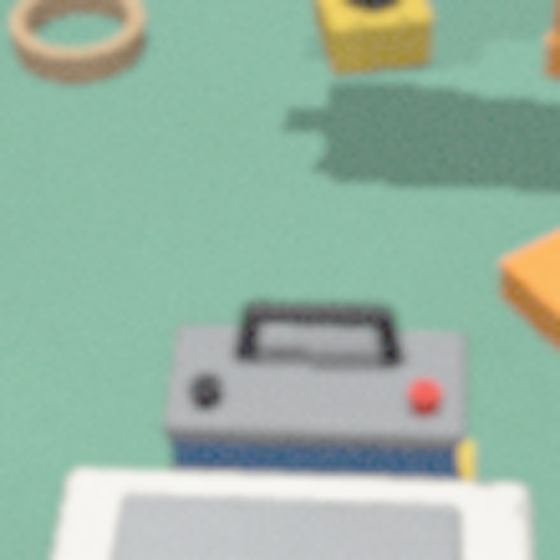

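```bash
python3 - <<'E'
from h import *
d=np.load("m5.npz");b=d["top"].astype(int);g=b.sum(2)//3
P_=[(202.84,188),(202.5,195),(202.1,205),(201.81,215),(201.5,222)]
w=ray("top",P_,0);p=np.polyfit(w[:,0],w[:,1],1);print("rear edge slope deg",np.degrees(np.arctan(p[0])),"y at .540",np.polyval(p,.5403),"expected",.2475-.1199)
for c in(160,165,170): print(c,g[168:182,c],g[218:234,c],b[218:232,c,2])
for rr in(185,195,205,215): print(rr,g[rr,172:184],g[rr,146:158])
for z,rows in((0,(228.9,)),(.03,(227.5,228)),): 
    for q in rows: print("lower",z,ray("top",(195,q),z)[0])
print("upper z.03",ray("top",(195,180.4),.03)[0])
# nominal predicted rows
q=[.5436,.2125,np.radians(87.76)]
print(proj("top",place(np.array([[-.07,.07,0],[-.07,.07,.03],[-.07,-.07,0],[-.07,-.07,.03]]),q)))
print(proj("top",place(np.array([[0,.067,.152],[0,-.067,.152],[-.032,0,.152]]),q)))
E
```

```text
rear edge slope deg -2.4649393307132557 y at .540 0.1276833977644743 expected 0.1276
160 [121 120 120 121 118 121 142 170 170 173 170 140 141 141] [172 170 173 171 174 175 140  38  21  22  60  74  63  53 102 107] [174 172 175 173 175 176 141  51  36  24  60  73  64  53]
165 [120 123 124 122 120 120 132 171 170 170 170 171 170 171] [173 174 171 175 175 178 148  46  29  12  28  81  94 146 128 126] [175 176 172 176 176 178 149  56  52  20  17  25  39 109]
170 [120 122 120 121 119 119 133 179 173 171 173 171 172 173] [174 174 175 175 177 180 155  47  28  15  27  78 125 132 125 125] [177 176 176 177 179 182 157  57  49  24  20  29  46  94]
185 [176 178 179 113  57  31  25  26  28  31  31  35] [ 91 234 229 226 224 162 168 169 168 170 171 172]
195 [175 178 181 139  52  23  26  29  31  33  35  41] [ 32  14  28  58  57 186 174 168 169 170 169 171]
205 [177 179 180  95  36  24  33  33  36  33  34  49] [ 26  11  26  47  65 176 174 169 172 169 169 171]
215 [177 180 150  54  26  30  31  32  35  33  37  36] [236 236 240 238 190 171 145 132 129 135 115  93]
lower 0 [0.46806091 0.14946389 0.        ]
lower 0.03 [0.47028181 0.14483244 0.03      ]
lower 0.03 [0.46882287 0.14483675 0.03      ]
upper z.03 [0.60961906 0.14442089 0.03      ]
[[196.39245889 227.91174226]
 [194.84316286 227.28563857]
 [198.04250837 181.61153305]
 [196.55079919 179.96629286]]
[[161.52520973 222.84312701]
 [163.79439928 173.16018314]
 [174.58439834 198.01371194]]
```

The rear edge of the tongue lies at y = 0.1277, against 0.1276 expected, and is parallel to the bar within about 0.3°. So the box is seated flat, with a lateral error of about 3 mm inside the outline. There's no room to nudge it from the side safely, because the gripper body would hit the upright part. Next is the green button: I move above it with the fingers shut.

Call:
{"fn": "carry_out", "kwargs": {"series": [{"delta_rot": [0, 0, 0], "slide": [-0.038, -0.0014, 0], "grip": 0}, {"delta_rot": [0, 0, 0], "slide": [-0.038, -0.0014, 0], "grip": 0}, {"delta_rot": [0, 0, 0], "slide": [-0.038, -0.0014, 0], "grip": 0}, {"delta_rot": [0, 0, 0], "slide": [-0.038, -0.0014, 0], "grip": 0}, {"delta_rot": [0, 0, 0], "slide": [-0.038, -0.0014, 0], "grip": 0}, {"delta_rot": [0, 0, 0], "slide": [0, 0, 0], "grip": 0}, {"delta_rot": [0, 0, 0], "slide": [0, 0, 0], "grip": 0}]}}

```text
time: 18.65
tool_pos: [0.5132, -0.3688, 0.1538]
tool_rot: [0.718, 0.696, 0.0, -0.0]
force: [0.5, 1.0, 0.6]
grip_width: 0.0002
```

```bash
python3 go.py .51 -.38 .1; python3 - <<'E'
from h import *
b=r.camera("top");a=r.camera("side")
p=r.sense()["tool_pos"]
for z in(0,.013,.034,.05): print(z,proj("side",[p+[0,0,z]]).round(1),proj("top",[p+[0,0,z]]).round(1))
print("btn",proj("side",[[.51,-.38,.06]]),proj("top",[[.51,-.38,.06]]))
g=lambda x:(255*(x/255.)**.6).astype(np.uint8)
cv2.imwrite("pics/s1.png",g(np.hstack([cv2.resize(a[90:190,220:320],(390,390),interpolation=cv2.INTER_CUBIC),cv2.resize(b[160:260,320:420],(390,390),interpolation=cv2.INTER_CUBIC)])[:,:,::-1]))
E
```

```text
t 18.65 p [ 0.5132 -0.3688  0.1538] yaw 88.19 z [ 0.     0.001 -1.   ] F [0.5 1.  0.6] w 0.00021013635540674438 j [ 0.71  0.5  -0.25  1.59  0.14  1.07  0.39]
tool slide [-0.0113 -0.0029  0.0538]
0 [[273.2 123.4]] [[381.  203.9]]
0.013 [[273.3 120.1]] [[382.2 203.3]]
0.034 [[273.3 114.6]] [[384.3 202.4]]
0.05 [[273.3 110.3]] [[386.  201.7]]
btn [[274.1015102  144.80450829]] [[377.16060436 208.85285276]]
```

View pics/s1.png

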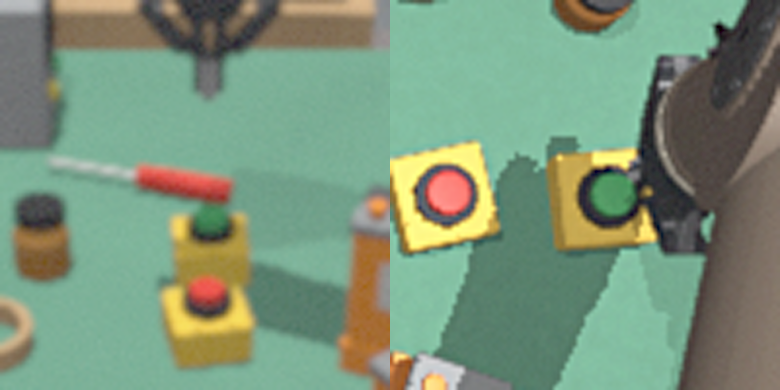

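The shut tip shows 34 mm behind the reported TCP in the side view, which is consistent with the earlier offset. The green button is at (274,146) in the side view and (377,209) in the top view, and I'm above it. Descend.

Call:
{"fn": "carry_out", "kwargs": {"series": [{"delta_rot": [0, 0, 0], "slide": [-0.011, -0.003, 0.03], "grip": 0}, {"delta_rot": [0, 0, 0], "slide": [0, 0, 0.03], "grip": 0}, {"delta_rot": [0, 0, 0], "slide": [0, 0, 0.03], "grip": 0}, {"delta_rot": [0, 0, 0], "slide": [0, 0, 0.015], "grip": 0}, {"delta_rot": [0, 0, 0], "slide": [0, 0, 0], "grip": 0}, {"delta_rot": [0, 0, 0], "slide": [0, 0, 0], "grip": 0}]}}

```text
time: 19.35
tool_pos: [0.5103, -0.3803, 0.0501]
tool_rot: [0.718, 0.696, 0.0, 0.0]
force: [0.6, -0.9, 0.9]
grip_width: 0.0001
```

```bash
python3 go.py .51 -.38 .03; python3 - <<'E'
from h import *
b=r.camera("top");a=r.camera("side")
g=lambda x:(255*(x/255.)**.6).astype(np.uint8)
cv2.imwrite("pics/s2.png",g(np.hstack([cv2.resize(a[90:190,220:320],(390,390),interpolation=cv2.INTER_CUBIC),cv2.resize(b[160:260,320:420],(390,390),interpolation=cv2.INTER_CUBIC)])[:,:,::-1]))
E
```

```text
t 19.35 p [ 0.5103 -0.3803  0.0501] yaw 88.23 z [ 0.001 -0.    -1.   ] F [ 0.6 -0.9  0.9] w 9.62541186623452e-05 j [ 0.71  0.61 -0.23  1.68  0.17  0.87  0.38]
tool slide [ 0.0003 -0.0003  0.0201]
```

View pics/s2.png

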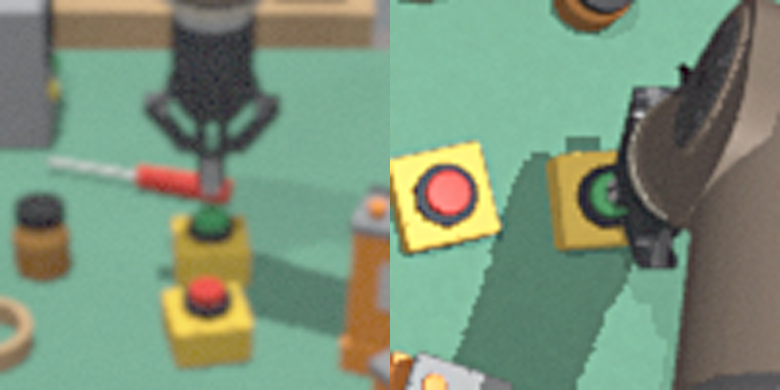

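The tip is centred just above the green button. Now I press down in steps, watching the force.

Call:
{"fn": "carry_out", "kwargs": {"series": [{"delta_rot": [0, 0, 0], "slide": [0, 0, 0.01], "grip": 0}, {"delta_rot": [0, 0, 0], "slide": [0, 0, 0.008], "grip": 0}, {"delta_rot": [0, 0, 0], "slide": [0, 0, 0.003], "grip": 0}, {"delta_rot": [0, 0, 0], "slide": [0, 0, 0], "grip": 0}]}}

```text
time: 19.85
tool_pos: [0.5088, -0.3807, 0.0274]
tool_rot: [0.718, 0.696, -0.0, -0.001]
force: [0.1, 0.3, -0.5]
grip_width: -0.0003
```

Call:
{"fn": "carry_out", "kwargs": {"series": [{"delta_rot": [0, 0, 0], "slide": [0, 0, 0.003], "grip": 0}, {"delta_rot": [0, 0, 0], "slide": [0, 0, 0], "grip": 0}]}}

```text
time: 20.05
tool_pos: [0.5094, -0.381, 0.0251]
tool_rot: [0.718, 0.696, -0.0, 0.0]
force: [-1.2, 0.7, 1.7]
grip_width: 0.0002
```

Call:
{"fn": "carry_out", "kwargs": {"series": [{"delta_rot": [0, 0, 0], "slide": [0, 0, 0.002], "grip": 0}, {"delta_rot": [0, 0, 0], "slide": [0, 0, 0], "grip": 0}]}}

```text
time: 20.25
tool_pos: [0.5094, -0.381, 0.0233]
tool_rot: [0.718, 0.696, 0.0, 0.0]
force: [-0.5, 0.6, 4.1]
grip_width: 0.0002
```

Call:
{"fn": "carry_out", "kwargs": {"series": [{"delta_rot": [0, 0, 0], "slide": [0, 0, 0.003], "grip": 0}, {"delta_rot": [0, 0, 0], "slide": [0, 0, 0], "grip": 0}]}}

```text
time: 20.45
tool_pos: [0.5095, -0.3811, 0.021]
tool_rot: [0.718, 0.696, -0.0, 0.0]
force: [-2.5, 1.6, 9.4]
grip_width: 0.0001
```

Call:
{"fn": "carry_out", "kwargs": {"series": [{"delta_rot": [0, 0, 0], "slide": [0, 0, 0.003], "grip": 0}, {"delta_rot": [0, 0, 0], "slide": [0, 0, 0], "grip": 0}]}}

```text
time: 20.65
tool_pos: [0.5097, -0.3812, 0.0204]
tool_rot: [0.718, 0.696, -0.0, 0.001]
force: [-10.4, 6.1, 34.0]
grip_width: -0.0001
```

The button bottomed out hard (over 5 N, then a steep rise). Now I retreat upward.

Call:
{"fn": "carry_out", "kwargs": {"series": [{"delta_rot": [0, 0, 0], "slide": [0, 0, -0.02], "grip": 0}, {"delta_rot": [0, 0, 0], "slide": [0, 0, -0.04], "grip": 0}, {"delta_rot": [0, 0, 0], "slide": [0, 0, -0.04], "grip": 0}, {"delta_rot": [0, 0, 0], "slide": [0, 0, -0.04], "grip": 0}, {"delta_rot": [0, 0, 0], "slide": [-0.03, 0, -0.03], "grip": 0}, {"delta_rot": [0, 0, 0], "slide": [-0.04, 0, 0], "grip": 0}, {"delta_rot": [0, 0, 0], "slide": [-0.04, 0, 0], "grip": 0}, {"delta_rot": [0, 0, 0], "slide": [0, 0, 0], "grip": 0}, {"delta_rot": [0, 0, 0], "slide": [0, 0, 0], "grip": 0}, {"delta_rot": [0, 0, 0], "slide": [0, 0, 0], "grip": 0}]}}

```text
time: 21.65
tool_pos: [0.5062, -0.4895, 0.1867]
tool_rot: [0.718, 0.696, 0.0, -0.0]
force: [-0.4, 0.1, -0.4]
grip_width: -0.0001
```

```bash
python3 fitb.py f6 400 done; python3 - <<'E'
from h import *
a=[cv2.resize(r.camera(n),None,fx=.78,fy=.78,interpolation=cv2.INTER_AREA)[:,:,::-1] for n in("top","side")]
cv2.imwrite("pics/end.png",np.hstack(a))
E
```

```text
t 21.65 p [ 0.5062 -0.4895  0.1867] 88.23 F [-0.4  0.1 -0.4]
pred [0.5436 0.2125 1.5324] 87.8
fit [0.5416 0.2133 1.5328] 87.82 err px 80.23529411764706 at pred 127.1450980392157 conf 0.77
front rel stop: along 0.0006 lateral(station y) 0.0021 yaw err 0.06315508957773375
```

View pics/end.png

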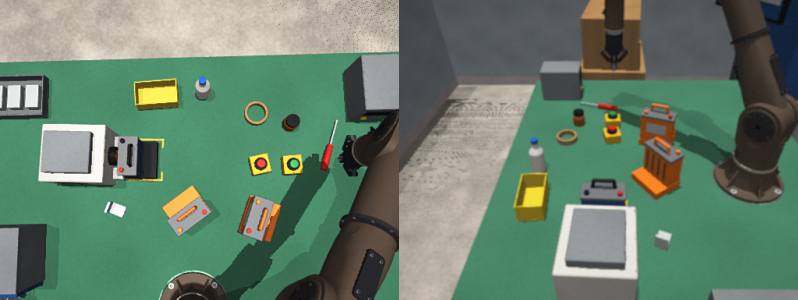

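The box is seated: the fit gives 0.6 mm along travel, about 2 mm sideways and 0.1° yaw error. Everything else is in its place and the arm is clear. Handing in.

```bash
python3 -c "
from station import r
print(r.finish_job())"
```

```text
the job is handed in; nothing more can be done
None
```

I pushed the battery box by the rear face of its skid until it met the stop bar, then pressed the green button. I handed the job in at about 22 s with the arm clear.

- **Push:** I used both open fingertips on the tongue and steered the box about 9° straight on the way. The sliding force was about 13–16 N, rising to about 26 N when it met the bar. I did not grasp or lift the box or touch its handle.
- **Seating:** The last camera fit puts the plate side about 0.6 mm from the bar's face along the travel direction and 0.1° off square. It is 2 mm off centre sideways. My direct edge readings disagreed on that, giving 1–4 mm. I left it, because pushing from the side would have brought the gripper body against the upright part.
- **Green button:** After the box was seated I pressed it until it bottomed out, at 34 N. It had moved about 5–6 mm, past the 4 mm needed. This is judged from force and tool height; I had no direct reading of the button's travel.
- **Disagreement with the description:** The fingertips stood about 34 mm behind the reported TCP when shut and 47 mm when open; the description implied 0 and 13 mm. My first two approaches therefore passed over the tongue without touching it. I found the offset from the start pictures and confirmed it when contact came where expected.
- **Other things:** In the last pictures the orange look-alikes, the red button and the other objects are where they started.

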